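Check the temper test tile with the surface probe

TASK

Lay the white test tile flat on the narrow sloping rest, squarely along it, with its smeared end down at the blue lip and the red ring uphill, and let go of it. Then take the orange surface probe out of its holder and hold it square to the tile's sloping face, its spring tip inside the red ring and lightly pressed so that the tip is about half way in, never pushed hard against its stop. Finish while still holding it there, and leave the jar of herbs and the small bowl of nibs where they are.

Things in the scene. Friction and masses are not known exactly. Their poses are not given: they have to be found in the camera images.
- tile: white ceramic test tile, 100 x 56 x 12 mm, 160 g, lying flat, with a brown smear toward its -x end and a red ring toward its +x end. Origin: centre of its underside; x along its length toward the ring end, z up out of the marked face. The smear and ring are only surface marks, so it can be gripped by its 56 mm wide sides.
- ring (a point): centre of the red ring (20 mm outside, 14 mm inside diameter) on the tile's top face: 25 mm from the tile's centre along its +x and 12 mm above its underside
- rest: grey and aluminium sloping rest, fixed to the table: base plate 124 x 74 mm, 9 mm high, two webs 30 mm wide, and on them the tilted bed. Origin: centre of its underside on the table; x points uphill (level), z up
- bed: tilted bed of the rest: aluminium strip 112 x 36 x 7 mm, sloping 18 deg, with a blue lip at its lower end 9 mm above its face. Origin: on the strip's top face, 62 mm above the table, 50.5 mm uphill of the lip's inner face; x uphill along the strip, z out of its face. A tile against the lip has its origin about here and overhangs 10 mm each side. Friction holds it on the slope.
- holder: wooden block 60 x 60 x 72 mm, fixed, with an upright through hole 19 mm wide in which the probe stands. Origin: centre of its underside, z up
- probe: orange probe, 102 g, upright in its holder. Origin: on its axis, underside of the black 30 mm collar (8 mm thick) that rests on the holder's top; z from tip to grip. Orange grip 22 x 22 mm square, flats facing x and y, 8 to 90 mm above the origin, cap to 94. Below, a 15 mm steel stem to 46 mm, then the spring plunger to 62 mm when free. Lift at least 70 mm to clear the holder.
- probe_tip (a point): centre of the flat copper contact face (10 mm diameter, 7 mm flat) at the end of the probe's plunger, 62 mm below the probe's origin when not pressed; moves with the plunger
- plunger (a joint): how far the probe's plunger is pushed in: 0 m free, 0.010 m at its stop. Spring 500 N/m with 1 N preload: about 3.5 N half way (0.005 m)
- spice_jar_1: bystander: jar of herbs with black lid, 41 mm diameter, 105 mm high, standing behind the work on the right; origin centre of its underside
- nib_bowl: bystander: small steel bowl of cocoa nibs, 76 mm diameter, 35 mm high, standing behind the work; origin centre of its underside
Things that resemble listed ones, but are neither listed nor needed, are in the scene too. What is shaped like the probe but turquoise is not meant. What is shaped like the holder but yellow is not meant.

How it is judged:
By the outcome, as a careful person would: the job done as asked, in the order asked, and still so for the second after the job is handed in, while the arm keeps its last pose, push and grip.
It also fails if it takes over 53 s, if anything falls off the work surface, if the arm or the gripper's body presses on something with over 40 N, if the wrist force passes 120 N, or if a joint passes its speed limit or range.

ROBOT

A 6-joint arm with a two-finger parallel gripper is mounted at the origin on a cart in front of the work surface, level with it; the furniture and walls round the work are solid. World frame = base frame: x ahead of the robot, y to its left, z up, the work surface at z = 0. Lengths are in m, angles in rad, forces in N, time in s.
With the tool pointing down it reaches from about 0.35 to 0.975 m from the base axis. Payload 4.9 kg.
Tool frame: the origin (TCP) lies between the finger pads; the fingertips stand 25 mm ahead of it and the grasp point (between the pads) lies 6 mm ahead of it (manip.tcp_to_tips is the z of the fingertips in the tool frame, in m); z points along the fingers, y is the line along which they close (so a half turn about z gives the same grasp; the last joint's range is limited). The gripper opens to 85 mm and grips with 20 to 120 N. Pads are 22 mm wide; open, the fingers measure 114 mm over their backs; the gripper's body (76 mm by 85 mm) begins 54 mm behind the grasp point. The pads swing forward as they close: fully open they stand 13 mm farther back than shut.
Start: joints at [1.219, 0.053, 1.613, -0, 1.476, -0.119], TCP at [0.144, 0.608, 0.233] pointing down, gripper open.
Joint ranges: [-3.01, 3.01], [-1.01, 2.22], [0.06, 2.58], [-1.02, 4.17], [0.09, 2.62], [-3.14, 3.14]. Speed limits (rad/s): [2.57, 2.57, 3.14, 3.14, 3.14, 3.14].

INTERFACE

Orientations are given as a unit quaternion [w, x, y, z].
In Python, from plant import manip gives the robot as it stands. The module is installed in compiled form; this text tells all that it offers.
- The arm moves only by the tool arm_command, never from a script. Its argument "moves" is a list of rows, each a list of 3 entries, a list of its own where there are three numbers: the opening, from -1 (shut) to 1 (fully open), then the shift along the tool's x, y, z in units of 0.15 m (1.0 is 0.15 m), then the turn about the tool's z in units of 2 pi rad (1.0 is 2 pi rad). A call has 1 to 20 rows; each row is the pose to reach, as a shift and turn from the pose commanded when the call began, along the tool's axes at that moment, turning the shorter way round; what a row does not reach only later rows make up. A row lasts 1/12 s, in which the tool goes at most 41.7 mm and 7.16 degrees, less where a joint would pass 70% of its speed; a pose out of reach is approached as far as the arm can. A call with a number of a shift or a turn outside -1 to 1 is refused whole. A call with a gripper value outside its range is refused whole. The fingers move at their own pace and stop on an object; the grip force is fixed at half the most. Time passes only in rows, so rows that repeat a pose let the fingers close. It gives the time, the measured TCP pose, the force, the opening and the grip force at its end, in the units of the state.
- manip.state(): the state, without advancing time (a new reading comes with each control period).
- manip.grab_frame(name): name is "scene" or "side" or "wrist"; returns a dict with "frame" (400x640x3 uint8, red, green, blue), "fx", "fy", "cx", "cy" (pixels), "R" (3x3) and "t" (3): a world point X has camera coordinates R X + t. Camera axes: x right, y down, z forward; pixel columns grow to the right and rows downward; lengths in m; the calibration is good to about 2 mm. A picture is of the moment at which its call begins. There is no depth.
- manip.job_done(): hands the job in; it is judged then, once.
Trained networks look in a picture, given as the dict that the camera call returned (one of the last four; its "shot" number tells which), for a name from the list of things; names that differ only in an ending like _2 or _b are one class to them, and where a whole thing is asked for, a point or a joint stands for the part that bears it (a point fixed in the world has none). Each returns a list of dicts, best first, with "confidence" (0 to 1); they miss things now and then, are a little off and sometimes report something else, mostly with a low value. They report only what shows in the picture. A call takes as long as a camera call. They do not tell look-alikes from the thing itself.
- manip.search_frame(picture, target): "extent" ([left, top, right, bottom] in pixels, round what is visible of it).
The state is a dict: "time": time; "joint_pos": joint angles; "joint_vel": joint speeds; "joint_efforts": joint torques, N m; "tool_pos": TCP position; "tool_rot": TCP orientation; "contact_force": force on the tool from outside, world axes, zero at the start; "ft_torque": the same for the moment, N m; "gripper_width": opening from 0.0 (shut) to 1.0 (fully open); "grasp_force": force on a finger pad.
Only numpy, scipy, OpenCV 4.12 (cv2) and the standard library are available. Lean on these libraries where they do the work, as an engineer would, in place of code of your own. Each camera call takes 0.05 s, during which the arm holds its last target. There are 200 camera calls.

## Working session

There is one attempt and no reset: what is moved stays moved. The work goes in short steps, Python scripts to look and compute and a tool call to move; the robot and the scene stay as the last step left them, time stands still between calls to the robot, and variables do not carry over. Pictures are saved under pics/ and viewed, at most 10 in all, crops included, and the job is handed in when it is done.

Besides the shell and the picture viewer there is one more tool, called after ">>>" by a JSON object that holds its "name" and its "arguments". arm_command: Moves the arm, as the interface text tells. Shifts and turns lie within -1 to 1; 1 stands for 0.15 m of shift or 2 pi rad of turn. Its arguments: {"type":"object","properties":{"moves":{"type":"array"}},"required":["moves"]}

```bash
mkdir -p pics; cat > h.py <<'E'
import numpy as np, cv2
from plant import manip
from scipy.spatial.transform import Rotation as Ro
def P(c,X): 
    q=c["R"]@np.asarray(X,float)+c["t"]; return np.array([c["fx"]*q[0]/q[2]+c["cx"],c["fy"]*q[1]/q[2]+c["cy"]])
def ray(c,u,v,z):
    R=np.array(c["R"]);o=-R.T@c["t"];d=R.T@np.array([(u-c["cx"])/c["fx"],(v-c["cy"])/c["fy"],1]);return o+d*(z-o[2])/d[2]
def save(c,n): cv2.imwrite("pics/"+n,c["frame"][:,:,::-1])
def rot(s): 
    q=s["tool_rot"];return Ro.from_quat([q[1],q[2],q[3],q[0]]).as_matrix()
E
python3 - <<'E'
from h import *
for n in["scene","side","wrist"]:
    c=manip.grab_frame(n);save(c,n+"0.png")
    R=np.array(c["R"]);print(n,"pos",-R.T@c["t"],"fwd",R[2])
    for t in["tile","rest","holder","probe","spice_jar_1","nib_bowl"]:
        print(t,[(np.round(d["extent"]).astype(int).tolist(),round(d["confidence"],2)) for d in manip.search_frame(c,t)[:3]])
s=manip.state();print(s["time"],s["tool_pos"],rot(s).round(3).tolist(),s["gripper_width"])
a=[cv2.imread("pics/"+n+"0.png") for n in["scene","side"]]
E
```

```text
scene pos [ 0.05768499 -1.05508481  0.72047836] fwd [ 0.4460154   0.70872363 -0.54660871]
tile [([321, 271, 374, 306], 0.91)]
rest [([263, 200, 320, 251], 0.79)]
holder [([242, 170, 270, 204], 0.8), ([320, 226, 356, 269], 0.62)]
probe [([251, 142, 262, 176], 0.82), ([290, 152, 300, 204], 0.74)]
spice_jar_1 [([404, 229, 428, 278], 0.71), ([320, 271, 375, 306], 0.57), ([373, 220, 404, 245], 0.38)]
nib_bowl [([374, 217, 402, 245], 0.61)]
side pos [0.49485467 0.47139409 0.63272164] fwd [ 0.09899135 -0.78724725 -0.60863986]
tile [([340, 172, 380, 190], 0.7)]
rest [([320, 210, 388, 258], 0.82)]
holder [([318, 283, 358, 343], 0.98), ([326, 171, 354, 215], 0.95)]
probe [([302, 214, 318, 285], 0.8), ([333, 256, 352, 308], 0.57)]
spice_jar_1 [([290, 129, 306, 173], 0.55)]
nib_bowl []
wrist pos [0.07094988 0.62533461 0.37416735] fwd [ 0.28854338 -0.06831153 -0.95502683]
tile []
rest []
holder []
probe []
spice_jar_1 []
nib_bowl []
1.05 [0.14419766 0.60813361 0.23331983] [[-0.973, 0.231, 0.0], [0.231, 0.973, 0.0], [-0.0, 0.0, -1.0]] 1.001830033536669
```

View pics/scene0.png

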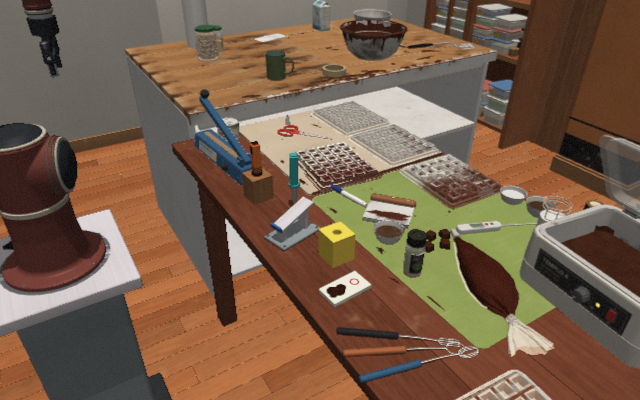

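View pics/side0.png

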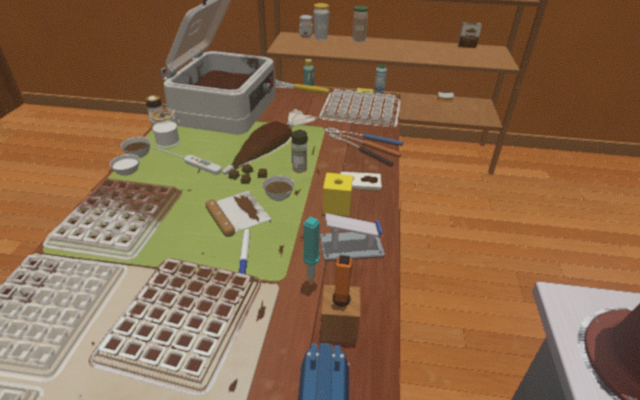

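```bash
python3 - <<'E'
from h import *
c=manip.grab_frame("scene");d=manip.grab_frame("side")
print("tile",ray(c,346,288,.012),ray(d,361,181,.01));print("rest",ray(c,291,222,.04),ray(d,354,236,.04))
print("holder top",ray(c,258,177,.072),ray(d,342,296,.072));print("yellow top",ray(c,337,233,.072),ray(d,338,180,.072))
print("turq top~",ray(c,294,154,.166), "bowl",ray(c,388,232,.03),ray(d,279,186,.03),"jar",ray(c,416,272,0))
a=cv2.resize(c["frame"][185:315,240:400],None,fx=4.9,fy=4.5*0+4.9,interpolation=cv2.INTER_CUBIC)[:300]
cv2.imwrite("pics/z1.png",np.vstack([cv2.resize(c["frame"][190:255,250:380],(780,390),interpolation=2),cv2.resize(c["frame"][262:312,300:400],(400,200),interpolation=2) if 0 else np.hstack([cv2.resize(c["frame"][265:310,315:380],(292,202),interpolation=2),cv2.resize(d["frame"][205:262,310:395],(301,202),interpolation=2),cv2.resize(c["frame"][135:209,230:300],(187,202),interpolation=2)])])[:,:,::-1])
E
```

```text
tile [ 0.50895756 -0.43717477  0.012     ] [ 0.50581483 -0.42280123  0.01      ]
rest [ 0.50752574 -0.200869    0.04      ] [ 0.50648077 -0.1854058   0.04      ]
holder top [ 0.51130317 -0.01375388  0.072     ] [ 0.51380975 -0.00176331  0.072     ]
yellow top [ 0.55384112 -0.33155657  0.072     ] [ 0.55575665 -0.32897682  0.072     ]
turq top~ [ 0.571149   -0.10723204  0.166     ] bowl [ 0.69268568 -0.34449089  0.03      ] [ 0.69420179 -0.34122695  0.03      ] jar [ 0.67983284 -0.46521924  0.        ]
```

View pics/z1.png

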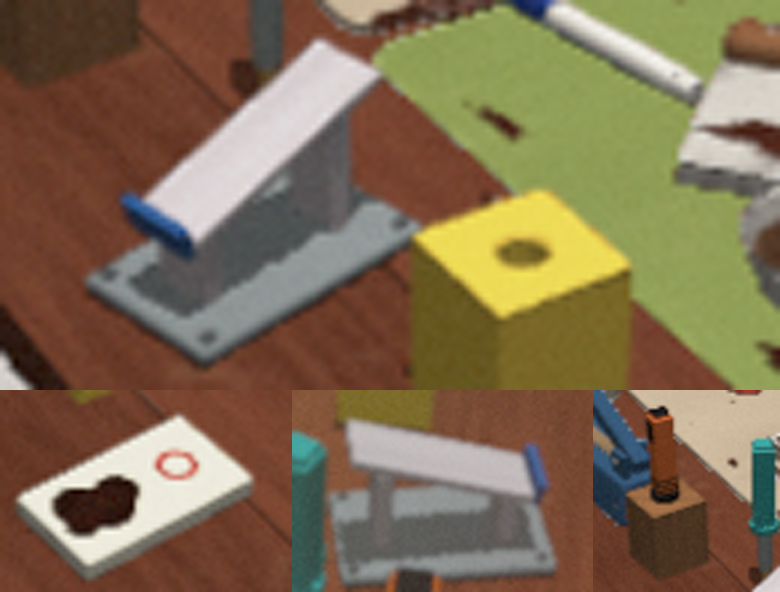

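```bash
python3 - <<'E'
from h import *
c=manip.grab_frame("scene")
q=lambda pts,x0,y0,s,oy,z:np.array([ray(c,x0+x/s,y0+(y-oy)/s,z)[:2] for x,y in pts])
T=q([(18,497),(90,565),(252,478),(180,415)],315,265,4.49,390,.012);print(T,T.mean(0),np.degrees(np.arctan2(*(T[2]-T[1])[::-1])),np.degrees(np.arctan2(*(T[3]-T[0])[::-1])),np.linalg.norm(T[2]-T[1]),np.linalg.norm(T[1]-T[0]))
B=q([(88,280),(205,352),(422,226)],250,190,6,0,.009);print(B,(B[0]+B[2])/2,np.degrees(np.arctan2(*(B[2]-B[1])[::-1])),np.degrees(np.arctan2(*(B[0]-B[1])[::-1])),np.linalg.norm(B[2]-B[1]),np.linalg.norm(B[1]-B[0]))
s=manip.state();R=rot(s)
for g in [(.45,.1,.3),(.47,-.2,.3),(.47,-.43,.25)]: print(R.T@(np.array(g)-s["tool_pos"])/.15)
E
```

```text
[[ 0.45897377 -0.40976032]
 [ 0.46353767 -0.46446452]
 [ 0.56060763 -0.45629589]
 [ 0.55745795 -0.40150152]] [ 0.51014425 -0.43300556] 4.810217863560404 4.793557070239763 0.09741305802377026 0.054894248799473896
[[ 0.44373424 -0.18301595]
 [ 0.46207777 -0.24868124]
 [ 0.5787417  -0.22113738]] [ 0.51123797 -0.20207667] 13.284032769712326 105.60765270645344 0.1198713325536321 0.06817928325654851
[-2.76528875 -2.82567921 -0.44464028]
[-3.35646643 -4.74095641 -0.44469857]
[-3.71024794 -6.23292758 -0.11140759]
```

>>> {"name": "arm_command", "arguments": {"moves": [[1, [-1, -1, -0.45], -0.0372], [1, [-1, -1, -0.45], -0.0372], [1, [-1, -1, -0.45], -0.0372], [1, [-1, -1, -0.45], -0.0372], [1, [-1, -1, -0.45], -0.0372], [1, [-1, -1, -0.45], -0.0372]]}}

```text
time: 1.7
tool_pos: [0.2578, 0.425, 0.3035]
tool_rot: [0.002, 0.001, 1.0, 0.001]
contact_force: [0.7, -0.0, 0.8]
gripper_width: 0.995
grasp_force: 0.0
```

>>> {"name": "arm_command", "arguments": {"moves": [[1, [-1, -1, 0], 0], [1, [-1, -1, 0], 0], [1, [-1, -1, 0], 0], [1, [-1, -1, 0], 0], [1, [-1, -1, 0], 0]]}}

```text
time: 2.12
tool_pos: [0.404, 0.2788, 0.3012]
tool_rot: [0.001, -0.001, 1.0, 0.0]
contact_force: [-0.2, 0.4, -0.4]
gripper_width: 0.996
grasp_force: 0.0
```

>>> {"name": "arm_command", "arguments": {"moves": [[1, [-0.2, -1, 0], 0], [1, [-0.2, -1, 0], 0], [1, [-0.2, -1, 0], 0], [1, [-0.2, -1, 0], 0]]}}

```text
time: 2.45
tool_pos: [0.4334, 0.1275, 0.301]
tool_rot: [0.0, 0.001, 1.0, -0.0]
contact_force: [0.3, 0.4, 0.1]
gripper_width: 0.998
grasp_force: 0.0
```

>>> {"name": "arm_command", "arguments": {"moves": [[1, [-0.4, -1, 0], 0], [1, [-0.4, -1, 0], 0], [1, [-0.4, -1, 0], 0], [1, [-0.4, -1, 0], 0]]}}

```text
time: 2.78
tool_pos: [0.4937, -0.022, 0.3011]
tool_rot: [0.0, 0.0, 1.0, -0.0]
contact_force: [0.0, 0.1, -0.8]
gripper_width: 0.999
grasp_force: 0.0
```

>>> {"name": "arm_command", "arguments": {"moves": [[1, [0, -1, 0], 0], [1, [0, -1, 0], 0], [1, [0, -1, 0], 0], [1, [0, -1, 0], 0], [1, [0, -1, 0], 0]]}}

```text
time: 3.2
tool_pos: [0.4929, -0.1738, 0.3005]
tool_rot: [-0.0, 0.002, 1.0, -0.001]
contact_force: [0.9, -0.1, 0.5]
gripper_width: 0.998
grasp_force: 0.0
```

```bash
python3 - <<'E'
from h import *
s=manip.state();print(s["time"],s["tool_pos"],rot(s).round(3).tolist())
c=manip.grab_frame("wrist");save(c,"w1.png");R=np.array(c["R"]);print(-R.T@c["t"],R[2]);print(manip.search_frame(c,"rest")[:2])
for p in[(.511,-.202,0),(.51,-.433,.0)]:print(P(c,p))
E
```

```text
3.2 [ 0.49290011 -0.17380772  0.30052922] [[-1.0, 0.005, -0.001], [0.005, 1.0, -0.001], [0.001, -0.001, -1.0]]
[ 0.41771777 -0.17353275  0.44141036] [ 0.29591274 -0.00264913 -0.9552113 ]
[{'extent': [259.5, 116.4, 339.1, 237.0], 'confidence': 0.86}, {'extent': [431.3, 146.1, 508.9, 211.2], 'confidence': 0.54}]
[295.41155801 169.26953357]
[121.51786137 169.46136583]
```

View pics/w1.png

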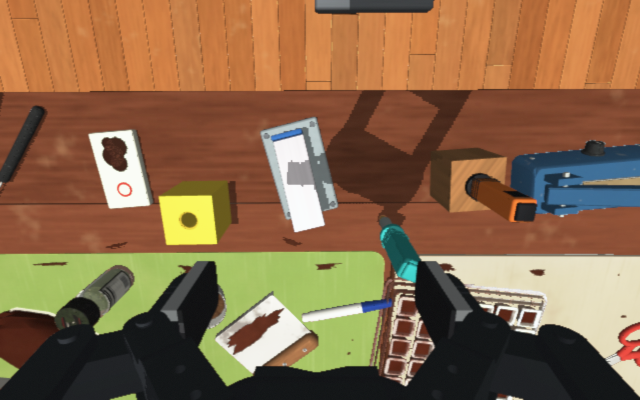

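```bash
cat >> h.py <<'E'
from scipy.optimize import least_squares
def pose(x,y,yaw,z=0,tilt=0):
    return Ro.from_euler("ZY",[yaw,-tilt],degrees=True).as_matrix(),np.array([x,y,z])
def fit(c,pts,px,z,tilt=0,x0=(.5,-.2,10)):
    f=lambda p:np.concatenate([P(c,pose(p[0],p[1],p[2],z,tilt)[0]@q+pose(p[0],p[1],p[2],z)[1])-u for q,u in zip(np.array(pts,float),px)])
    r=least_squares(f,x0,x_scale=[.01,.01,1]);return r.x,r.fun.reshape(-1,2).round(1).tolist()
def tilefit(c,box,z=.012,tilt=0,x0=(.5,-.43,5)):
    l,t,r,b=box;f=c["frame"][t:b,l:r].astype(int);m=((f.min(2)>150)&(f.max(2)-f.min(2)<50)).astype(np.uint8)
    m=cv2.morphologyEx(m,cv2.MORPH_CLOSE,np.ones((15,15)));k=max(cv2.findContours(m,0,1)[0],key=cv2.contourArea)
    q=cv2.boxPoints(cv2.minAreaRect(k));return q+[l,t]
E
python3 - <<'E'
from h import *
c=manip.grab_frame("wrist")
q=tilefit(c,(80,120,160,215));print(q.round(1).tolist());w=np.array([ray(c,u,v,.012)[:2] for u,v in q]);print(w,w.mean(0),[np.linalg.norm(w[i]-w[i-1]).round(4) for i in range(4)],[np.degrees(np.arctan2(*(w[i]-w[i-1])[::-1])).round(1) for i in range(4)])
cv2.imwrite("pics/z2.png",np.hstack([cv2.resize(c["frame"][110:240,250:350],(400,520),interpolation=2),cv2.resize(c["frame"][140:227,425:542-47],(380,520) ,interpolation=2) if 0 else cv2.resize(c["frame"][135:235,425:525],(400,400),interpolation=2).repeat(1,0) if 0 else np.vstack([cv2.resize(c["frame"][140:230,425:525],(400,360),interpolation=2),np.zeros((160,400,3),np.uint8)])])[:,:,::-1])
E
```

```text
[[77.4, 132.6], [125.9, 120.5], [146.8, 204.3], [98.4, 216.4]]
[[ 0.4618396  -0.46846852]
 [ 0.44718946 -0.40543366]
 [ 0.55609668 -0.39587632]
 [ 0.5730975  -0.46371679]] [ 0.50955581 -0.43337382] [np.float64(0.1114), np.float64(0.0647), np.float64(0.1093), np.float64(0.0699)] [np.float64(-177.6), np.float64(103.1), np.float64(5.0), np.float64(-75.9)]
```

View pics/z2.png

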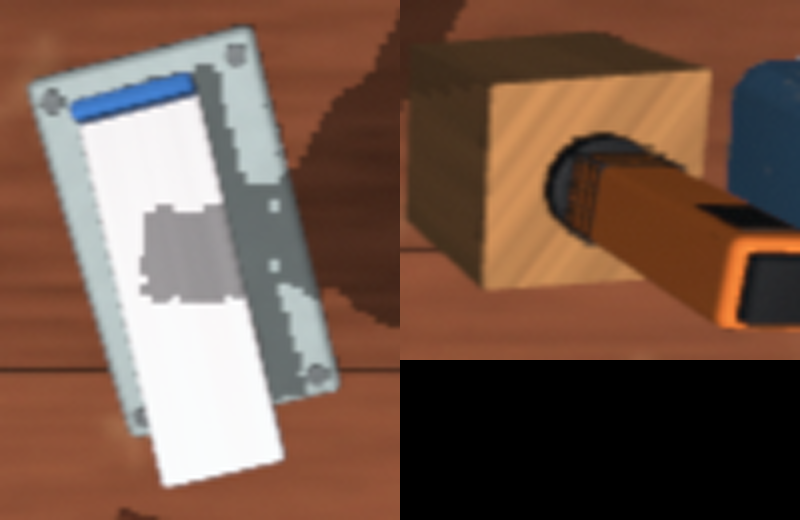

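```bash
python3 - <<'E'
from h import *
c=manip.grab_frame("wrist")
print(fit(c,[(-.062,-.037,.009),(-.062,.037,.009),(.062,.037,.009),(.062,-.037,.009)],[(257.5,131.2),(313,116.8),(334.5,207),(283.8,219.2)],0))
for e in(.0565,.0615):print(e,fit(c,[(-.0505,-.018,0),(-.0505,.018,0),(e,.018,0),(e,-.018,0)],[(270.8,141),(300,133.8),(320.8,225),(290.8,231.8)],.062,18))
print("tile",fit(c,[(-.05,-.028,.012),(-.05,.028,.012),(.05,.028,.012),(.05,-.028,.012)],[(88.5,133),(138,129),(151,205),(107,208)],0,x0=(.5,-.43,5)))
print("holder",fit(c,[(-.03,-.03,.072),(-.03,.03,.072),(.03,-.03,.072)],[(447.5,161.2),(503,157.5),(446.2,212.5)],0,x0=(.51,0,5)))
s=manip.state();R=rot(s);print(R.T@(np.array([.51,-.434,.13])-s["tool_pos"])/.15)
E
```

```text
(array([ 0.51158182, -0.19349575, 13.94338499]), [[-1.1, -0.7], [0.5, -0.9], [1.4, 0.8], [-0.8, 1.1]])
0.0565 (array([ 0.51153787, -0.19374858, 13.35467941]), [[-0.4, 0.3], [0.5, 0.2], [0.2, -0.3], [-0.2, -0.3]])
0.0615 (array([ 0.50912318, -0.19425825, 13.37041889]), [[-1.0, -1.8], [0.0, -1.9], [0.7, 2.0], [0.2, 2.0]])
tile (array([ 0.51016385, -0.42089125,  2.29015379]), [[2.2, -1.4], [-2.8, 0.8], [-0.9, 0.9], [1.5, -0.5]])
holder (array([0.51537792, 0.0084133 , 4.38949366]), [[0.4, 0.2], [-0.2, -0.3], [-0.2, 0.1]])
[-0.10716886 -1.769       1.13845488]
```

>>> {"name": "arm_command", "arguments": {"moves": [[1, [0, -1, 0], 0], [1, [0, -1, 0], 0], [1, [0, -1, 0], 0], [1, [0, -1, 0], 0], [1, [0, -1, 0], 0]]}}

```text
time: 3.82
tool_pos: [0.4935, -0.3221, 0.3004]
tool_rot: [-0.0, 0.001, 1.0, -0.0]
contact_force: [-0.1, -0.3, 1.0]
gripper_width: 0.999
grasp_force: 0.0
```

>>> {"name": "arm_command", "arguments": {"moves": [[1, [-0.1, -0.7, 0.8], -0.0133], [1, [-0.1, -0.7, 0.8], -0.0133], [1, [-0.1, -0.7, 0.8], -0.0133], [1, [-0.1, -0.7, 0.8], -0.0133], [1, [-0.1, -0.7, 0.8], -0.0133], [1, [-0.1, -0.7, 0.8], -0.0133]]}}

```text
time: 4.32
tool_pos: [0.5085, -0.4224, 0.1781]
tool_rot: [-0.002, -0.043, 0.999, 0.002]
contact_force: [0.8, 0.1, 0.7]
gripper_width: 1.0
grasp_force: 0.0
```

```bash
python3 - <<'E'
from h import *
s=manip.state();print(s["time"],s["tool_pos"],rot(s).round(3).tolist())
c=manip.grab_frame("wrist");save(c,"w2.png");print(manip.search_frame(c,"tile")[:2])
E
```

```text
4.3167 [ 0.50845845 -0.42236158  0.17810058] [[-0.996, -0.085, -0.003], [-0.085, 0.996, 0.004], [0.003, 0.005, -1.0]]
[{'extent': [276.4, 126.1, 342.3, 227.9], 'confidence': 0.67}]
```

View pics/w2.png

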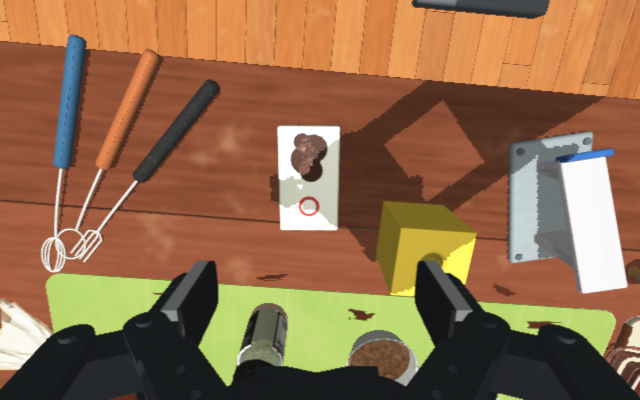

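```bash
python3 - <<'E'
from h import *
c=manip.grab_frame("wrist")
q=cv2.boxPoints(cv2.minAreaRect(np.array([[0,0],[1,1],[1,0]],np.float32)))
r,e=fit(c,[(-.05,-.028,.012),(-.05,.028,.012),(.05,.028,.012),(.05,-.028,.012)],[(278,126),(339.5,126),(338.7,230),(280,230.5)],0,x0=(.5,-.43,5));print(r,e)
r2,_=fit(c,[(.025,0,.012)],[(309.5,206.5)],0,x0=(.5,-.43,5));print(ray(c,309.5,206.5,.012))
s=manip.state();R=rot(s);print(s["tool_pos"],R.T@(np.array([r[0],r[1],.07])-s["tool_pos"])/.15, "yaw tool",np.degrees(np.arctan2(-R[1,0],-R[0,0])))
E
```

```text
[ 0.51243684 -0.43014715  4.93780881] [[-0.3, 0.6], [0.2, 0.6], [-1.0, -0.5], [1.1, -1.0]]
[ 0.53828389 -0.42766791  0.012     ]
[ 0.51011983 -0.4235357   0.18363312] [-0.00958384 -0.04324606  0.75769884] yaw tool 4.9574196009214075
```

>>> {"name": "arm_command", "arguments": {"moves": [[1, [-0.01, -0.045, 0.4], 0], [1, [-0.01, -0.045, 0.76], 0], [1, [-0.01, -0.045, 0.76], 0], [1, [-0.01, -0.045, 0.96], 0], [1, [-0.01, -0.045, 0.96], 0], [1, [-0.01, -0.045, 0.96], 0]]}}

```text
time: 4.97
tool_pos: [0.5109, -0.4299, 0.0373]
tool_rot: [-0.0, -0.043, 0.999, 0.0]
contact_force: [1.6, -0.4, 0.2]
gripper_width: 1.001
grasp_force: 0.0
```

```bash
python3 - <<'E'
from h import *
s=manip.state();print(s["time"],s["tool_pos"],s["contact_force"],s["gripper_width"],manip.tcp_to_tips)
E
```

```text
4.9667 [ 0.51090292 -0.42987359  0.0372762 ] [ 1.61140705 -0.43937004  0.234054  ] 1.0013912027417298 0.025
```

>>> {"name": "arm_command", "arguments": {"moves": [[1, [0, 0, 0.075], 0], [1, [0, 0, 0.075], 0], [-0.2, [0, 0, 0.075], 0], [-0.2, [0, 0, 0.075], 0], [-0.2, [0, 0, 0.075], 0], [-0.2, [0, 0, 0.075], 0], [-0.2, [0, 0, 0.075], 0], [-0.2, [0, 0, 0.075], 0]]}}

```text
time: 5.63
tool_pos: [0.5107, -0.4312, 0.0258]
tool_rot: [0.0, -0.042, 0.999, -0.0]
contact_force: [0.1, 0.5, 0.4]
gripper_width: 0.4
grasp_force: 0.0
```

```bash
python3 - <<'E'
from h import *
s=manip.state();print(s["time"],s["tool_pos"],s["contact_force"],s["gripper_width"],s["grasp_force"])
c=manip.grab_frame("wrist");save(c,"w3.png")
E
```

```text
5.6333 [ 0.51073459 -0.43124516  0.02576579] [0.11372666 0.47620144 0.44317071] 0.400180208168215 0.0
```

View pics/w3.png

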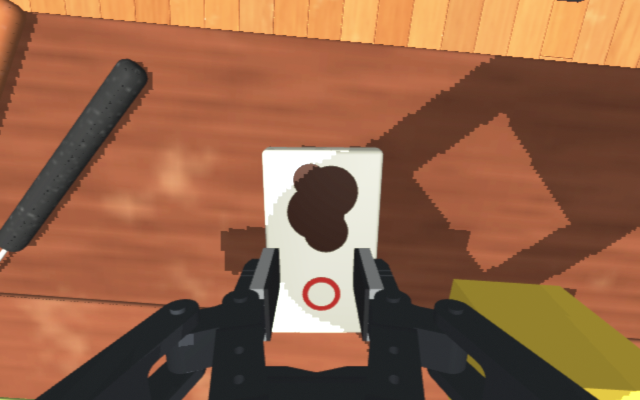

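>>> {"name": "arm_command", "arguments": {"moves": [[0.6, [0, 0, -0.05], 0], [0.6, [0, 0, -0.05], 0], [0.6, [0, 0, -0.05], 0], [0.6, [0, 0, 0.03], 0], [0.6, [0, 0, 0.05], 0], [0.6, [0, 0, 0.06], 0], [0.6, [0, 0, 0.06], 0]]}}

```text
time: 6.27
tool_pos: [0.5099, -0.4303, 0.0149]
tool_rot: [-0.001, -0.042, 0.999, 0.001]
contact_force: [-0.8, -0.3, -0.1]
gripper_width: 0.798
grasp_force: 0.0
```

>>> {"name": "arm_command", "arguments": {"moves": [[-0.2, [0, 0, 0], 0], [-0.2, [0, 0, 0], 0], [-0.2, [0, 0, 0], 0], [-0.2, [0, 0, 0], 0], [-0.2, [0, 0, 0], 0]]}}

```text
time: 6.68
tool_pos: [0.5108, -0.4313, 0.0168]
tool_rot: [0.0, -0.042, 0.999, -0.0]
contact_force: [-0.8, 0.1, 0.2]
gripper_width: 0.395
grasp_force: 0.0
```

```bash
python3 - <<'E'
from h import *
c=manip.grab_frame("wrist");R=np.array(c["R"]);print(c["fx"],c["cy"],-R.T@c["t"],R.round(3).tolist())
s=manip.state();T=rot(s);print(s["tool_pos"],s["joint_pos"],s["contact_force"])
for o in(-.01,0,.012,.025):
  print(o,[P(c,s["tool_pos"]+T@np.array([sx,sy*.017,o])).round(0).tolist() for sx in(-.011,.011) for sy in(-1,1)])
d=manip.grab_frame("side");save(d,"s2.png")
cv2.imwrite("pics/z3.png",np.hstack([cv2.resize(c["frame"],(480,300)),cv2.resize(d["frame"][120:220,300:406],(318,300),interpolation=2)])[:,:,::-1])
E
```

```text
338.50484212450203 200.44024196236631 [ 0.43579226 -0.43789214  0.15765712] [[-0.084, 0.996, 0.0], [0.952, 0.08, 0.297], [0.296, 0.025, -0.955]]
[ 0.51080674 -0.43123407  0.01681175] [-8.12346961e-01  3.61142082e-01  1.64227146e+00 -1.98625994e-05
  1.13777828e+00 -2.46764021e+00] [-0.60065584 -0.63731225 -0.0156093 ]
-0.01 [[279.0, 298.0], [355.0, 298.0], [277.0, 253.0], [357.0, 253.0]]
0 [[281.0, 286.0], [353.0, 286.0], [279.0, 244.0], [354.0, 244.0]]
0.012 [[283.0, 274.0], [350.0, 273.0], [282.0, 233.0], [352.0, 233.0]]
0.025 [[286.0, 262.0], [348.0, 261.0], [284.0, 224.0], [349.0, 224.0]]
```

View pics/z3.png

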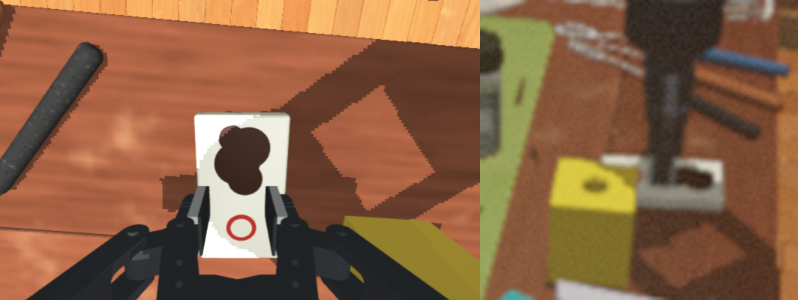

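```bash
python3 - <<'E'
from h import *
d=manip.grab_frame("side")
for y in(-.414,-.40):
  for z in(.0,.012,.026):print(y,z,P(d,(.511,y,z)).round(1))
c=manip.grab_frame("scene");f=c["frame"]
for z in(.0,.012,.026):print(z,P(c,(.511,-.448,z)).round(1))
cv2.imwrite("pics/z4.png",np.hstack([cv2.resize(f[240:320,300:400],(500,400),interpolation=2),cv2.resize(d["frame"][150:214,325:389],(300,300),interpolation=2).repeat(1,0) if 0 else cv2.resize(d["frame"][150:230,330:390],(300,400),interpolation=2)])[:,:,::-1])
E
```

```text
-0.414 0.0 [358.4 186.1]
-0.414 0.012 [358.7 182.2]
-0.414 0.026 [359.1 177.5]
-0.4 0.0 [358.  189.4]
-0.4 0.012 [358.3 185.5]
-0.4 0.026 [358.7 180.7]
0.0 [349.5 294.9]
0.012 [349.7 290.7]
0.026 [350.  285.7]
```

View pics/z4.png

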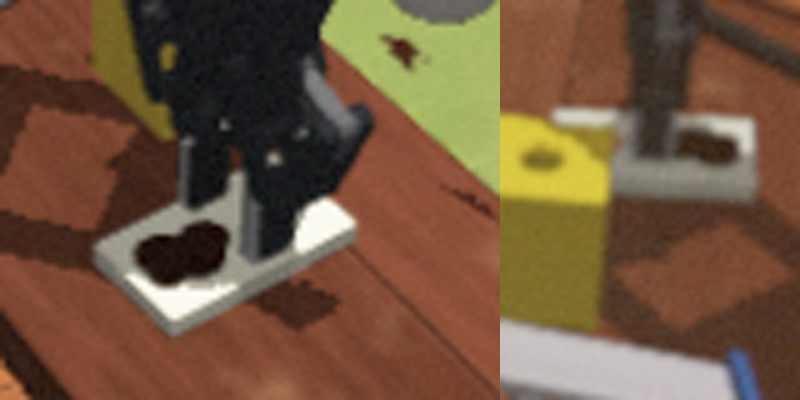

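>>> {"name": "arm_command", "arguments": {"moves": [[0.6, [0, 0, -0.04], 0], [0.6, [0, 0, -0.04], 0], [0.6, [0, 0, -0.04], 0], [0.6, [0, 0, 0.03], 0], [0.6, [0, 0, 0.05], 0], [0.6, [0, 0, 0.06], 0], [0.6, [0, 0, 0.06], 0]]}}

```text
time: 7.47
tool_pos: [0.51, -0.4304, 0.006]
tool_rot: [-0.001, -0.042, 0.999, 0.001]
contact_force: [0.1, 1.4, -0.3]
gripper_width: 0.801
grasp_force: 0.0
```

>>> {"name": "arm_command", "arguments": {"moves": [[-0.2, [0, 0, 0], 0], [-0.2, [0, 0, 0], 0], [-0.2, [0, 0, 0], 0], [-0.2, [0, 0, 0], 0], [-0.2, [0, 0, 0], 0]]}}

```text
time: 7.88
tool_pos: [0.511, -0.4314, 0.008]
tool_rot: [0.0, -0.042, 0.999, -0.0]
contact_force: [0.7, -1.2, 1.3]
gripper_width: 0.615
grasp_force: 63.0
```

>>> {"name": "arm_command", "arguments": {"moves": [[-0.2, [0, 0, -0.2], 0], [-0.2, [0, 0, -0.5], 0], [-0.2, [0, 0, -0.8], 0], [-0.2, [0, 0.1, -1], 0], [-0.2, [0, 0.3, -1], 0], [-0.2, [0, 0.55, -1], 0], [-0.2, [0, 0.8, -1], 0], [-0.2, [0, 1, -1], 0], [-0.2, [0, 1, -1], 0]]}}

```text
time: 8.63
tool_pos: [0.4971, -0.2765, 0.1564]
tool_rot: [-0.001, -0.044, 0.999, 0.002]
contact_force: [-0.6, -0.1, -1.7]
gripper_width: 0.618
grasp_force: 63.3
```

>>> {"name": "arm_command", "arguments": {"moves": [[-0.2, [-0.1, 0.2, 0], -0.01], [-0.2, [-0.14, 0.4, 0], -0.024], [-0.2, [-0.14, 0.58, 0], -0.024], [-0.2, [-0.14, 0.58, 0], -0.024], [-0.2, [-0.14, 0.58, 0], -0.024]]}}

```text
time: 9.05
tool_pos: [0.5115, -0.1924, 0.1571]
tool_rot: [-0.0, -0.118, 0.993, -0.0]
contact_force: [0.0, -0.2, -1.3]
gripper_width: 0.616
grasp_force: 63.4
```

```bash
cat >> h.py <<'E'
def blob(c,lo,hi,box=(0,0,640,400)):
    h=cv2.cvtColor(c["frame"],cv2.COLOR_RGB2HSV);m=cv2.inRange(h,np.array(lo),np.array(hi));z=np.zeros_like(m);l,t,r,b=box;z[t:b,l:r]=m[t:b,l:r]
    n,_,st,ce=cv2.connectedComponentsWithStats(z);o=sorted(range(1,n),key=lambda i:-st[i,4])[:3];return [(st[i].tolist(),ce[i].round(1).tolist()) for i in o],z
E
python3 - <<'E'
from h import *
s=manip.state();T=rot(s);print(s["time"],s["tool_pos"],np.degrees(np.arctan2(-T[1,0],-T[0,0])),s["gripper_width"],s["grasp_force"],s["contact_force"])
c=manip.grab_frame("wrist");save(c,"w5.png")
np.savez("c5.npz",**{k:np.array(c[k]) for k in c})
print(blob(c,(100,120,60),(125,255,255))[0]);Rb,tb=pose(.5115,-.1937,13.5,.062,18)
print("pred lip",[P(c,Rb@np.array(q)+tb).round(1).tolist() for q in[(-.0555,-.018,.009),(-.0555,.018,.009),(-.0505,.018,.009),(-.0505,-.018,.009),(-.053,0,.009)]])
for n in("side","scene"):
  d=manip.grab_frame(n);b=blob(d,(100,120,60),(125,255,255),(315,205,395,262) if n=="side" else (262,195,322,255))[0];print(n,b[:2],P(d,Rb@np.array((-.053,0,.004))+tb))
E
```

```text
9.05 [ 0.51148032 -0.19241449  0.15714638] 13.589146649227981 0.6157069317436047 63.37379336357117 [ 0.02856679 -0.19101289 -1.28867663]
[([617, 243, 23, 46, 638], [630.7, 266.3]), ([287, 122, 50, 10, 447], [312.0, 126.9]), ([623, 236, 17, 6, 51], [632.3, 238.1])]
pred lip [[289.5, 124.2], [340.4, 124.3], [340.4, 131.3], [289.5, 131.3], [314.9, 127.8]]
side [([377, 222, 4, 10, 18], [378.5, 226.2])] [377.43597458 228.26664857]
scene [([271, 223, 11, 10, 42], [276.2, 227.3])] [274.70504935 225.59983038]
```

```bash
python3 - <<'E'
from h import *
z=dict(np.load("c5.npz"));f=z["frame"].astype(int)
m=(f.min(2)>140)&(f.max(2)-f.min(2)<40)
for r in range(130,345,10):
    i=np.flatnonzero(m[r,230:420])+230;print(r,(i.min(),i.max(),len(i)) if len(i) else None,end="; ")
s=manip.state();T=rot(s)
for x in(.05,-.05):print([P(z,s["tool_pos"]+T@np.array([x,y,-.004])).round(1).tolist() for y in(-.028,.028)])
print(P(z,s["tool_pos"]+T@np.array([-.025,0,-.004])), blob(z,(0,120,80),(8,255,255),(260,150,380,345))[0][:3],blob(z,(172,120,80),(180,255,255),(260,150,380,345))[0][:3])
E
```

```text
130 (np.int64(270), np.int64(354), 33); 140 (np.int64(271), np.int64(335), 65); 150 (np.int64(271), np.int64(335), 65); 160 (np.int64(250), np.int64(381), 132); 170 (np.int64(250), np.int64(382), 133); 180 (np.int64(250), np.int64(381), 73); 190 (np.int64(251), np.int64(381), 61); 200 (np.int64(251), np.int64(380), 59); 210 (np.int64(252), np.int64(379), 52); 220 (np.int64(253), np.int64(379), 52); 230 (np.int64(253), np.int64(378), 61); 240 (np.int64(256), np.int64(377), 57); 250 (np.int64(258), np.int64(375), 61); 260 (np.int64(258), np.int64(374), 75); 270 (np.int64(259), np.int64(373), 105); 280 (np.int64(260), np.int64(373), 114); 290 (np.int64(260), np.int64(372), 113); 300 (np.int64(259), np.int64(374), 89); 310 (np.int64(258), np.int64(373), 100); 320 (np.int64(259), np.int64(372), 97); 330 (np.int64(259), np.int64(372), 87); 340 (np.int64(260), np.int64(371), 112); [[244.3, 159.7], [381.9, 160.0]]
[[256.6, 360.1], [369.8, 360.2]]
[313.17531559 317.02227618] [([296, 298, 41, 35, 532], [316.0, 314.4]), ([362, 150, 14, 3, 18], [367.9, 151.7]), ([378, 151, 2, 3, 3], [378.7, 152.0])] []
```

>>> {"name": "arm_command", "arguments": {"moves": [[-0.2, [-0.014, -0.029, 0.2], 0], [-0.2, [-0.014, -0.029, 0.4], 0], [-0.2, [-0.014, -0.029, 0.46], 0], [-0.2, [-0.014, -0.029, 0.47], 0], [-0.2, [-0.014, -0.029, 0.48], 0], [-0.2, [-0.014, -0.029, 0.49], 0], [-0.2, [-0.014, -0.029, 0.5], 0], [-0.2, [-0.014, -0.029, 0.51], 0], [-0.2, [-0.014, -0.029, 0.52], 0], [-0.2, [-0.014, -0.029, 0.53], 0]]}}

```text
time: 10.03
tool_pos: [0.5151, -0.198, 0.0801]
tool_rot: [0.0, -0.118, 0.993, -0.001]
contact_force: [-6.9, -2.5, 7.7]
gripper_width: 0.618
grasp_force: 62.5
```

>>> {"name": "arm_command", "arguments": {"moves": [[-0.2, [0, 0, 0.01], 0], [-0.2, [0, 0, 0.02], 0], [-0.2, [0, 0, 0.03], 0], [-0.2, [0, 0, 0.04], 0], [-0.2, [0, 0, 0.05], 0], [-0.2, [0, 0, 0.05], 0]]}}

```text
time: 10.53
tool_pos: [0.5149, -0.1981, 0.0727]
tool_rot: [-0.0, -0.117, 0.993, -0.001]
contact_force: [-9.2, -1.6, 8.4]
gripper_width: 0.612
grasp_force: 60.9
```

>>> {"name": "arm_command", "arguments": {"moves": [[-0.2, [0, 0, 0.01], 0], [-0.2, [0, 0, 0.02], 0], [-0.2, [0, 0, 0.02], 0]]}}

```text
time: 10.78
tool_pos: [0.5154, -0.1982, 0.0717]
tool_rot: [0.0, -0.118, 0.993, -0.001]
contact_force: [-12.3, 1.2, 18.4]
gripper_width: 0.614
grasp_force: 77.8
```

```bash
python3 - <<'E'
from h import *
s=manip.state();print(s["time"],s["tool_pos"],s["contact_force"],s["ft_torque"])
c=manip.grab_frame("side");h=cv2.cvtColor(c["frame"],cv2.COLOR_RGB2HSV)
Rb,tb=pose(.5115,-.1957,13.5,.062,18)
print("pred top-edge +y", [P(c,Rb@np.array(q)+tb).round(1).tolist() for q in[(-.05,.028,.012),(.05,.028,.012),(-.05,.028,0),(.05,.028,0)]])
cv2.imwrite("pics/s6.png",c["frame"][:,:,::-1])
f=c["frame"].astype(int);m=((f.max(2)-f.min(2)<45)&(f.min(2)>110))
for x in range(318,392,6):
    i=np.flatnonzero(m[195:265,x])+195;print(x,i.min() if len(i) else None,i.max() if len(i) else None,len(i),end="; ")
w=manip.grab_frame("wrist");print(blob(w,(0,120,80),(8,255,255),(240,130,400,360))[0][:1],blob(w,(100,120,60),(125,255,255),(240,100,400,350))[0][:2])
print("pred ring",P(w,Rb@np.array((.025,0,.012))+tb),"lip",P(w,Rb@np.array((-.053,0,.009))+tb))
E
```

```text
10.7833 [ 0.51542745 -0.19817715  0.07174384] [-12.30617165   1.23799895  18.38979404] [0.10758298 1.47957257 0.11666382]
pred top-edge +y [[380.6, 233.8], [333.0, 224.1], [378.1, 238.2], [330.9, 228.7]]
318 None None 0; 324 235 249 8; 330 205 237 26; 336 206 241 25; 342 209 228 14; 348 214 229 4; 354 232 235 4; 360 224 235 10; 366 213 231 9; 372 214 233 18; 378 237 250 13; 384 None None 0; 390 None None 0; [([295, 301, 43, 44, 689], [316.0, 321.9])] [([286, 130, 76, 15, 1052], [323.7, 137.4])]
pred ring [324.3255983  309.10434122] lip [324.17943006 138.06529146]
```

>>> {"name": "arm_command", "arguments": {"moves": [[-0.2, [0, 0.01, -0.01], 0], [-0.2, [0, 0.017, -0.01], 0], [-0.2, [0.007, 0.017, -0.007], 0], [-0.2, [0.014, 0.017, -0.005], 0], [-0.2, [0.02, 0.017, -0.003], 0], [-0.2, [0.02, 0.017, -0.003], 0]]}}

```text
time: 11.38
tool_pos: [0.5153, -0.197, 0.0724]
tool_rot: [0.005, -0.117, 0.993, -0.003]
contact_force: [0.7, -0.7, 9.1]
gripper_width: 0.615
grasp_force: 77.6
```

```bash
cat > chk.py <<'E'
from h import *
s=manip.state();print(s["time"],s["tool_pos"],s["contact_force"],s["gripper_width"])
w=manip.grab_frame("wrist");r=blob(w,(0,120,80),(8,255,255),(200,100,440,398))[0][:1];l=blob(w,(100,120,60),(125,255,255),(240,100,400,350))[0][:1];print(w["cx"],r,l)
# lateral in camera: metric x using known heights, bed frame
Rb,tb=pose(.5115,-.1957,13.5,.062,18)
def onplane(u,v,zz):
    R=np.array(w["R"]);o=-R.T@w["t"];d=R.T@np.array([(u-w["cx"])/w["fx"],(v-w["cy"])/w["fy"],1]);O=Rb.T@(o-tb);D=Rb.T@d;return O+D*(zz-O[2])/D[2]
if r:print("ring in bed",onplane(*r[0][1],.012))
x,y,ww,hh,_=l[0][0];print("lip top c in bed",onplane(x+ww/2,y+hh/2-1,.009),ww)
E
python3 chk.py
```

```text
11.3833 [ 0.51526727 -0.19697886  0.07244816] [ 0.71670455 -0.72810297  9.13242221] 0.6152106264778101
316.12096850183207 [([294, 301, 44, 43, 678], [315.6, 321.6])] [([283, 130, 77, 15, 1048], [321.3, 136.6])]
ring in bed [ 0.03127335 -0.00272118  0.012     ]
lip top c in bed [-5.33759416e-02 -3.99710105e-05  9.00000000e-03] 77
```

>>> {"name": "arm_command", "arguments": {"moves": [[-0.2, [0, 0.01, -0.012], 0], [-0.2, [0, 0.02, -0.012], 0], [-0.2, [0.007, 0.02, -0.012], 0], [-0.2, [0.014, 0.02, -0.008], 0], [-0.2, [0.02, 0.02, -0.006], 0], [-0.2, [0.027, 0.02, -0.004], 0], [-0.2, [0.027, 0.02, -0.004], 0]]}}

```text
time: 12.02
tool_pos: [0.5102, -0.1946, 0.0724]
tool_rot: [0.004, -0.117, 0.993, -0.002]
contact_force: [0.4, 0.1, 7.4]
gripper_width: 0.61
grasp_force: 78.8
```

```bash
python3 chk.py
```

```text
12.0167 [ 0.51015143 -0.19456478  0.0724204 ] [0.3634387  0.08112267 7.3926584 ] 0.6100836563504078
316.12096850183207 [([295, 301, 43, 42, 658], [315.7, 321.1])] [([276, 139, 76, 15, 1042], [313.5, 146.1])]
ring in bed [0.02726008 0.00085216 0.012     ]
lip top c in bed [-5.36814129e-02  2.00959000e-05  9.00000000e-03] 76
```

>>> {"name": "arm_command", "arguments": {"moves": [[-0.2, [0.008, -0.003, 0.002], 0], [-0.2, [0.014, -0.003, 0.004], 0], [-0.2, [0.02, -0.003, 0.006], 0], [-0.2, [0.02, -0.003, 0.006], 0]]}}

```text
time: 12.4
tool_pos: [0.508, -0.1954, 0.0717]
tool_rot: [0.005, -0.117, 0.993, -0.002]
contact_force: [2.4, 0.9, 5.8]
gripper_width: 0.612
grasp_force: 78.8
```

```bash
python3 chk.py
```

```text
12.4 [ 0.50802834 -0.19544483  0.07173069] [2.43775124 0.87411633 5.75018098] 0.6124643228817768
316.12096850183207 [([295, 301, 43, 42, 658], [315.9, 321.2])] [([277, 144, 75, 12, 840], [314.8, 149.8])]
ring in bed [0.02496451 0.00055084 0.012     ]
lip top c in bed [-0.05440902 -0.00013298  0.009     ] 75
```

>>> {"name": "arm_command", "arguments": {"moves": [[0.35, [0, 0, 0], 0], [0.45, [0, 0, 0], 0], [0.6, [0, 0, 0], 0], [0.6, [0, 0, 0], 0], [0.6, [0, 0, -0.1], 0], [0.6, [0, 0, -0.4], 0], [0.6, [0, 0, -0.7], 0], [0.6, [0.1, 0, -1], 0], [0.6, [0.1, 0, -1], 0]]}}

```text
time: 13.2
tool_pos: [0.4911, -0.1994, 0.2252]
tool_rot: [0.004, -0.117, 0.993, -0.003]
contact_force: [1.0, -0.2, 1.1]
gripper_width: 0.802
grasp_force: 0.0
```

```bash
python3 chk.py; python3 - <<'E'
from h import *
w=manip.grab_frame("wrist");d=manip.grab_frame("side")
Rb,tb=pose(.5115,-.1957,13.5,.062,18)
for c,n in((w,"w7"),(d,"s7")):
    save(c,n+".png")
    print(n,[P(c,Rb@np.array(q)+tb).round(1).tolist() for q in[(-.05,-.028,.012),(-.05,.028,.012),(.05,.028,.012),(.05,-.028,.012)]])
o=cv2.resize(w["frame"][110:390,200:440],(480,560),interpolation=2);e=cv2.resize(d["frame"][195:265,310:395],(310,255),interpolation=2)
cv2.imwrite("pics/z7.png",np.hstack([o,np.vstack([e,np.zeros((305,310,3),np.uint8)])])[:,:,::-1])
np.savez("c7.npz",**{k:np.array(w[k]) for k in w})
E
```

```text
13.2 [ 0.49112277 -0.19935278  0.22515479] [ 1.00330277 -0.21354482  1.09763444] 0.8016511384506915
316.12096850183207 [([224, 336, 31, 19, 292], [236.6, 344.1])] [([297, 139, 39, 6, 222], [316.8, 141.6])]
ring in bed [ 0.12986091 -0.07210503  0.012     ]
lip top c in bed [-5.46651173e-02 -1.71576559e-05  9.00000000e-03] 39
w7 [[286.0, 145.4], [347.8, 145.3], [347.7, 255.8], [285.9, 255.7]]
s7 [[375.0, 215.6], [380.6, 233.8], [333.0, 224.1], [329.7, 205.8]]
```

View pics/z7.png

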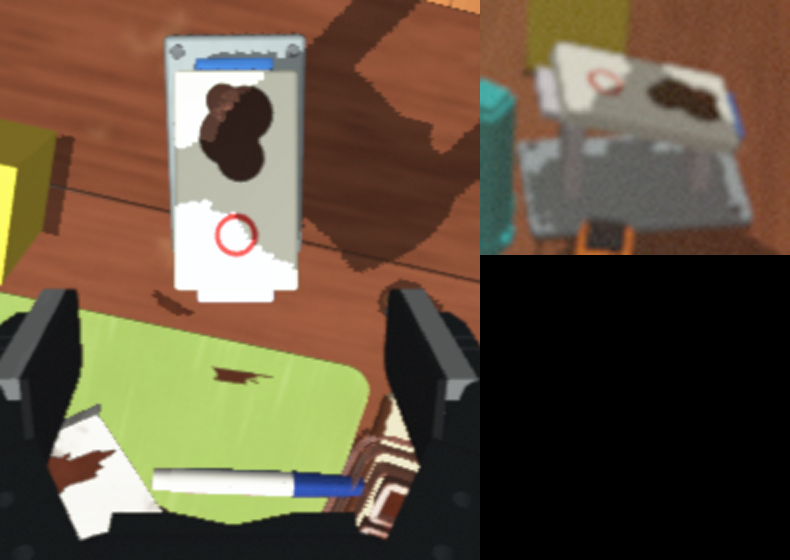

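>>> {"name": "arm_command", "arguments": {"moves": [[1, [0, 0.1, -0.25], 0], [1, [-0.1, 0.35, -0.5], 0], [1, [-0.2, 0.6, -0.5], 0.0125], [1, [-0.3, 0.85, -0.5], 0.025], [1, [-0.3, 1, -0.5], 0.025], [1, [-0.3, 1, -0.5], 0.025]]}}

```text
time: 13.85
tool_pos: [0.4969, -0.0367, 0.2898]
tool_rot: [-0.002, -0.042, 0.999, 0.002]
contact_force: [0.5, -0.3, 0.3]
gripper_width: 1.002
grasp_force: 0.0
```

>>> {"name": "arm_command", "arguments": {"moves": [[1, [0, 0.3, 0], 0], [1, [0, 0.3, 0], 0], [1, [0, 0.3, 0], 0]]}}

```text
time: 14.1
tool_pos: [0.4935, 0.0049, 0.2899]
tool_rot: [-0.002, -0.041, 0.999, 0.0]
contact_force: [-0.6, 0.4, 0.1]
gripper_width: 0.998
grasp_force: 0.0
```

```bash
python3 - <<'E'
from h import *
z=dict(np.load("c7.npz"));Rb,tb=pose(.5115,-.1957,13.5,.062,18)
b=blob(z,(0,120,80),(8,255,255),(295,200,340,250))[0];print(b)
s=manip.state();T=rot(s);print(s["time"],s["tool_pos"],np.degrees(np.arctan2(-T[1,0],-T[0,0])))
c=manip.grab_frame("wrist");save(c,"w8.png");np.savez("c8.npz",**{k:np.array(c[k]) for k in c})
print([(np.round(q["extent"]),q["confidence"]) for t in("holder","probe") for q in manip.search_frame(c,t)[:2]])
bl,m=blob(c,(8,150,60),(16,255,255));print(bl)
print("pred holder top",[P(c,pose(.5154,.0084,4.4)[0]@np.array(q)+pose(.5154,.0084,4.4)[1]).round(1).tolist() for q in[(-.03,-.03,.072),(-.03,.03,.072),(.03,-.03,.072),(.03,.03,.072)]])
print("pred cap",[P(c,pose(.5154,.0084,4.4)[0]@np.array(q)+pose(.5154,.0084,4.4)[1]).round(1).tolist() for q in[(-.011,-.011,.162),(-.011,.011,.162),(.011,-.011,.162),(.011,.011,.162)]])
d=manip.grab_frame("side");print("side",blob(d,(5,150,60),(16,255,255),(325,245,365,312))[0],P(d,(.5154,.0084,.162)),P(d,(.5154,.0084,.08)))
d=manip.grab_frame("scene");print("scene",blob(d,(5,150,60),(16,255,255),(245,138,268,178))[0],P(d,(.5154,.0084,.162)),P(d,(.5154,.0084,.08)))
E
```

```text
[([308, 217, 21, 21, 113], [318.5, 226.6])]
14.1 [0.49353644 0.00486307 0.28986085] 4.666631136089044
[(array([288., 148., 347., 213.]), 0.69), (array([  0., 158.,  86., 228.]), 0.59), (array([206., 213., 250., 279.]), 0.73), (array([302., 179., 334., 226.]), 0.58)]
[([0, 0, 640, 281, 122570], [323.0, 109.6]), ([27, 334, 14, 12, 140], [33.6, 339.5]), ([2, 312, 15, 11, 136], [8.4, 317.1])]
pred holder top [[289.9, 162.0], [345.9, 162.2], [290.9, 214.8], [344.3, 215.0]]
pred cap [[305.3, 204.4], [331.7, 204.5], [305.4, 229.0], [331.2, 229.1]]
side [([325, 259, 40, 53, 975], [346.4, 281.3]), ([327, 263, 2, 3, 4], [327.2, 263.8]), ([341, 309, 4, 3, 4], [342.5, 310.2])] [343.33306391 261.40993229] [340.6328855  297.50582615]
scene [([245, 139, 23, 34, 355], [256.0, 156.7]), ([265, 168, 3, 2, 4], [266.2, 168.5]), ([265, 171, 1, 1, 1], [265.0, 171.0])] [253.55057185 142.84393192] [255.61566154 170.49278629]
```

```bash
python3 - <<'E'
from h import *
c=dict(np.load("c8.npz"));h=cv2.cvtColor(c["frame"],cv2.COLOR_RGB2HSV)
for n,lo,hi in(("dark",(0,0,0),(180,255,60)),("orange",(5,190,150),(16,255,255))):
    b,m=blob(c,lo,hi,(298,170,340,236));print(n,b[:3])
    for st,_ in b[:1]:
        k=np.argwhere(m[170:236,298:340])[:,::-1].astype(np.int32);print(cv2.minAreaRect(k))
k=0
for r in range(176,234,4):print(r,"".join("%4d"%(v) for v in h[r,300:338:2,2]))
E
```

```text
dark [([307, 207, 20, 20, 345], [316.2, 216.6]), ([303, 176, 27, 18, 152], [315.6, 182.0]), ([310, 195, 16, 8, 101], [317.6, 198.1])]
((17.029705047607422, 30.702970504760742), (26.069976806640625, 49.751861572265625), 5.710593223571777)
orange [([306, 204, 23, 7, 50], [317.5, 205.9]), ([328, 212, 1, 3, 3], [328.0, 213.0]), ([327, 220, 1, 3, 3], [327.0, 221.0])]
((22.98094940185547, 40.75689697265625), (28.274978637695312, 15.188738822937012), 43.53120040893555)
176  117 122 121 118 173 189  84  66  46  46  92 105 107 115 119 116 120 122 117
180  122 119 118  77  21  37  34  39  37  39  37  37  30  70 113 122 120 115 114
184  117 120  64  35  72  87  81  70  70  65  71  68  70  40  52 113 115 112 108
188  123 109  37  70 103 104 103 104 103 104 104 104 105 102  61  80 111 107 109
192  118  98  35  80 104 104 104 104 104 104 105 104 104 103  83  85 107 109 107
196  200 198 159  92 103  64  16  15  14  16  18  24  35  99 102 107 108 106 112
200  201 203 180 105 103  50  28  24  18  15  15  15  17  79 103 105 108 114 115
204  202 195 167 136 151 152 149 145 142 136 132 127 124 119 109 109 115 113 116
208  191 199 167 149  51  21  21  24  30  41  48  61  76 133 164 128 114 117 116
212  209 208 151 130  33  33  34  33  35  35  34  36  36  44 152 116 115 115 117
216  144 142 133 124  26  32  33  32  33  34  34  34  33  71 147 146 150 151 152
220  146 139 141  98  29  32  31  32  32  31  31  32  30 107 145 143 145 147 148
224  147 145 144  89  28  29  29  29  29  29  30  30  31 123 143 149 148 148 149
228  144 143 142 141 141 139 138 139 141 137 137 122 132 140 141 142 142 141 144
232  151 150 152 151 150 151 149 150 150 150 150 152 151 149 149 148 148 148 147
```

```bash
python3 - <<'E'
from h import *
s=manip.state();T=rot(s);print(s["time"],s["tool_pos"],T.T@(np.array([.515,.006,.134])-s["tool_pos"])/.15)
c=dict(np.load("c8.npz"))
# invert rim centre at z=.162 and cap at .166
print(ray(c,317,215,.162),ray(c,316.4,216.8,.166), "holder net",ray(c,317.5,190,.072))
E
```

```text
14.35 [0.49435348 0.00238458 0.291901  ] [-0.14044025  0.01349007  1.05249341]
[0.51378968 0.00706609 0.162     ] [0.51400117 0.00656788 0.166     ] holder net [0.51641739 0.00817581 0.072     ]
```

>>> {"name": "arm_command", "arguments": {"moves": [[1, [-0.14, 0.015, 0.2], 0], [1, [-0.14, 0.015, 0.45], 0], [1, [-0.14, 0.015, 0.7], 0], [1, [-0.14, 0.015, 0.9], 0], [1, [-0.14, 0.015, 0.98], 0], [1, [-0.14, 0.015, 0.98], 0]]}}

```text
time: 14.85
tool_pos: [0.5126, 0.0068, 0.1416]
tool_rot: [-0.004, -0.038, 0.999, 0.001]
contact_force: [-0.1, 1.9, 0.7]
gripper_width: 0.996
grasp_force: 0.0
```

>>> {"name": "arm_command", "arguments": {"moves": [[1, [0, 0, 0.06], 0], [-1, [0, 0, 0.06], 0], [-1, [0, 0, 0.06], 0], [-1, [0, 0, 0.06], 0], [-1, [0, 0, 0.06], 0], [-1, [0, 0, 0.06], 0], [-1, [0, 0, 0.06], 0], [-1, [0, 0, 0.06], 0], [-1, [0, 0, 0.06], 0], [-1, [0, 0, 0.06], 0]]}}

```text
time: 15.68
tool_pos: [0.5161, 0.0073, 0.1379]
tool_rot: [0.001, -0.039, 0.999, -0.0]
contact_force: [0.3, 0.4, 5.4]
gripper_width: 0.244
grasp_force: 59.3
```

>>> {"name": "arm_command", "arguments": {"moves": [[-1, [0, 0, -0.1], 0], [-1, [0, 0, -0.25], 0], [-1, [0, 0, -0.4], 0], [-1, [0, 0, -0.57], 0], [-1, [0, 0, -0.57], 0], [-1, [-0.1, 0, -0.57], 0], [-1, [-0.25, 0, -0.57], 0], [-1, [-0.33, 0, -0.57], 0], [-1, [-0.33, 0, -0.57], 0]]}}

```text
time: 16.43
tool_pos: [0.565, 0.0113, 0.22]
tool_rot: [-0.001, -0.039, 0.999, 0.0]
contact_force: [-0.1, -0.1, -1.5]
gripper_width: 0.246
grasp_force: 59.1
```

```bash
python3 - <<'E'
from h import *
s=manip.state();print(s["time"],s["tool_pos"],s["contact_force"],s["gripper_width"],s["grasp_force"])
p=s["tool_pos"]
for n in("side","scene"):
    c=manip.grab_frame(n);save(c,n+"9.png");print(n,[(np.round(q["extent"],1).tolist(),round(q["confidence"],2)) for q in manip.search_frame(c,"probe")[:3]]);
    print("pred tip",P(c,p-[0,0,.128]),"collar",P(c,p-[0,0,.066]),"top",P(c,p+[0,0,.028]))
E
```

```text
16.4333 [0.56502931 0.01127029 0.2200109 ] [-0.05837383 -0.13606125 -1.48941787] 0.2460568753310525 59.1459846496582
side [([300.1, 226.7, 322.4, 289.8], 0.95)]
pred tip [309.84637327 290.11774758] collar [310.10595497 262.71419325] top [310.56145011 214.62842435]
scene [([289.6, 151.0, 300.3, 197.2], 0.9), ([265.3, 108.8, 276.0, 162.9], 0.8)]
pred tip [271.45436875 161.61947975] collar [270.34301773 140.94329285] top [268.54222432 107.44033951]
```

>>> {"name": "arm_command", "arguments": {"moves": [[-1, [0, 0, 0.15], 0], [-1, [0, 0, 0.3], 0], [-1, [0, 0, 0.347], 0], [-1, [0, 0, 0.347], 0], [-1, [0.03, 0, 0.347], 0], [-1, [0.06, 0, 0.347], 0], [-1, [0.073, 0, 0.347], 0], [-1, [0.073, 0, 0.347], 0]]}}

```text
time: 17.3
tool_pos: [0.5538, 0.0102, 0.1717]
tool_rot: [0.001, -0.039, 0.999, -0.0]
contact_force: [0.6, 0.1, -1.2]
gripper_width: 0.247
grasp_force: 59.1
```

>>> {"name": "arm_command", "arguments": {"moves": [[-1, [0.01, 0, 0], 0], [-1, [0.02, 0, 0], 0], [-1, [0.02, 0, 0], 0]]}}

```text
time: 17.55
tool_pos: [0.5518, 0.0101, 0.1713]
tool_rot: [0.002, -0.039, 0.999, -0.0]
contact_force: [3.5, -0.3, -0.6]
gripper_width: 0.246
grasp_force: 59.2
```

>>> {"name": "arm_command", "arguments": {"moves": [[-1, [0.01, 0, 0], 0], [-1, [0.02, 0, 0], 0], [-1, [0.02, 0, 0], 0]]}}

```text
time: 17.8
tool_pos: [0.5489, 0.0099, 0.1714]
tool_rot: [0.002, -0.039, 0.999, -0.0]
contact_force: [5.1, 0.1, 2.3]
gripper_width: 0.243
grasp_force: 59.5
```

>>> {"name": "arm_command", "arguments": {"moves": [[-1, [0.02, 0, 0], 0], [-1, [0.04, 0, 0], 0], [-1, [0.06, 0, 0], 0], [-1, [0.08, 0, 0], 0], [-1, [0.1, 0, 0], 0], [-1, [0.12, 0, 0], 0], [-1, [0.14, 0, 0], 0], [-1, [0.16, 0, 0], 0], [-1, [0.175, 0, 0], 0], [-1, [0.175, 0, 0], 0]]}}

```text
time: 18.63
tool_pos: [0.5205, 0.0078, 0.1694]
tool_rot: [-0.001, -0.039, 0.999, 0.0]
contact_force: [3.7, 0.6, -2.1]
gripper_width: 0.241
grasp_force: 59.3
```

```bash
python3 - <<'E'
from h import *
s=manip.state();T=rot(s);p=s["tool_pos"];print(s["time"],p,s["contact_force"],s["gripper_width"],s["grasp_force"])
for n in("side","scene"):
    c=manip.grab_frame(n);save(c,n+"10.png");print(n,[(np.round(q["extent"],1).tolist(),round(q["confidence"],2)) for q in manip.search_frame(c,"probe")[:3]]);
    for th in(0,14,18,22):
        G=p+[0,0,-.006];a=np.radians(th);ax=T@np.array([-np.sin(a),0,np.cos(a)]) # toward tip
        print(th,"tip",P(c,G+.122*ax).round(1),"cap",P(c,G-.034*ax).round(1))
E
```

```text
18.6333 [0.52053419 0.00778249 0.16941008] [ 3.68290296  0.56098476 -2.1214155 ] 0.24149004774904623 59.34811770915985
side [([299.8, 214.5, 316.9, 285.4], 0.96), ([313.0, 250.5, 341.8, 311.2], 0.91)]
0 tip [336.6 312.1] cap [341.1 243.4]
14 tip [318.9 309.6] cap [346.8 244.2]
18 tip [314.  308.4] cap [348.3 244.6]
22 tip [309.1 307. ] cap [349.8 245.1]
scene [([251.3, 130.8, 272.3, 172.3], 0.74), ([291.3, 151.3, 300.3, 197.6], 0.65)]
0 tip [258.3 182.5] cap [254.6 129.9]
14 tip [267.5 178.2] cap [251.8 131.1]
18 tip [270.  176.6] cap [251.  131.5]
22 tip [272.4 174.9] cap [250.3 132. ]
```

>>> {"name": "arm_command", "arguments": {"moves": [[-1, [0, 0, -0.2], 0], [-1, [0, 0, -0.4], 0], [-1, [0.1, 0, -0.5], 0], [-1, [0.25, 0, -0.5], 0], [-1, [0.25, -0.2, -0.5], 0], [-1, [0.25, -0.45, -0.5], 0], [-1, [0.25, -0.7, -0.5], 0], [-1, [0.25, -0.9, -0.5], 0], [-1, [0.25, -1, -0.5], 0], [-1, [0.25, -1, -0.5], 0]]}}

```text
time: 19.67
tool_pos: [0.4942, -0.1471, 0.2441]
tool_rot: [-0.003, -0.037, 0.999, 0.0]
contact_force: [0.3, 0.5, -2.1]
gripper_width: 0.25
grasp_force: 59.6
```

```bash
cat > m.py <<'E'
from h import *
s=manip.state();T=rot(s);p=s["tool_pos"];print(s["time"],p,np.degrees(np.arctan2(-T[1,0],-T[0,0])),s["contact_force"])
z=dict(np.load("c7.npz"));Rb,tb=pose(.5115,-.1957,13.5,.062,18)
R=np.array(z["R"]);o=-R.T@z["t"];d=R.T@np.array([(318.5-z["cx"])/z["fx"],(226.9-z["cy"])/z["fy"],1]);O=Rb.T@(o-tb);D=Rb.T@d;q=O+D*(.012-O[2])/D[2];print("ring bed",q);ring=Rb@q+tb;print("ring",ring)
for n in("side","scene"):
    c=manip.grab_frame(n);save(c,n+"%d.png"%(100*s["time"]));print(n,[(np.round(q["extent"],1).tolist(),round(q["confidence"],2)) for q in manip.search_frame(c,"probe")[:3]],"ring px",P(c,ring).round(1),blob(c,(0,120,60),(8,255,255),(325,195,365,235) if n=="side" else (280,185,320,230))[0][:1]);
    for th in(14,18,22):
        G=p+[0,0,-.006];a=np.radians(th);M=T@np.array([[np.cos(a),0,-np.sin(a)],[0,1,0],[np.sin(a),0,np.cos(a)]])
        def hull(z0,z1,r): return [P(c,G+M@np.array([r*np.cos(t),r*np.sin(t),zz])) for zz in(z0,z1) for t in np.arange(0,6.3,.3)]
        H=np.array(hull(.106,.122,.005)+hull(.06,.106,.0075)+hull(-.034,.052,.011*1.2));print(th,"extent",H.min(0).round(1),H.max(0).round(1),"tip",P(c,G+M[:,2]*.122).round(1))
E
python3 m.py
```

```text
19.6667 [ 0.49424861 -0.14705421  0.24409687] 4.252846494347361 [ 0.3251022   0.47137792 -2.05536283]
ring bed [0.02390058 0.00153535 0.012     ]
ring [ 0.52963858 -0.18976634  0.08079836]
side [([340.4, 153.1, 370.2, 217.6], 0.9), ([301.0, 216.6, 320.7, 285.5], 0.73)] ring px [343.8 217.8] [([341, 217, 1, 1, 1], [341.0, 217.0])]
14 extent [343.5 142.1] [382.2 219.4] tip [346.1 217.5]
18 extent [339.2 142.3] [383.3 218.2] tip [341.7 216.3]
22 extent [334.9 142.6] [384.4 216.8] tip [337.4 214.8]
scene [([267.4, 125.3, 288.9, 178.5], 0.66), ([289.8, 149.7, 300.7, 197.5], 0.56)] ring px [296.4 203.2] [([309, 206, 11, 18, 110], [314.3, 214.3])]
14 extent [262.6 124.6] [286.6 183.2] tip [284.6 181.9]
18 extent [261.8 124.8] [289.4 181.5] tip [287.4 180.1]
22 extent [261.  125.1] [292.1 179.6] tip [290.2 178.1]
```

>>> {"name": "arm_command", "arguments": {"moves": [[-1, [0.03, -0.15, 0], -0.013], [-1, [0.064, -0.352, 0], -0.0257], [-1, [0.064, -0.352, 0.05], -0.0257], [-1, [0.064, -0.352, 0.12], -0.0257], [-1, [0.064, -0.352, 0.18], -0.0257], [-1, [0.064, -0.352, 0.18], -0.0257], [-1, [0.064, -0.352, 0.18], -0.0257]]}}

```text
time: 20.45
tool_pos: [0.4897, -0.1965, 0.2166]
tool_rot: [-0.001, -0.12, 0.993, 0.001]
contact_force: [-0.1, -0.0, -0.9]
gripper_width: 0.248
grasp_force: 59.7
```

```bash
python3 m.py; python3 - <<'E'
from h import *
c=manip.grab_frame("wrist");save(c,"w11.png");f=c["frame"]
s=manip.state();T=rot(s);p=s["tool_pos"];a=np.radians(17.7)
G=p+[0,0,-.006];ax=T@np.array([-np.sin(a),0,np.cos(a)]);print("tip px",P(c,G+.122*ax),"stem end",P(c,G+.106*ax),"ring",P(c,(.5298,-.1905,.0808)))
print(blob(c,(0,110,80),(8,255,255),(260,120,380,330))[0],blob(c,(8,60,80),(20,255,255),(260,120,380,330))[0])
x,y=P(c,G+.122*ax).round().astype(int)
for r in range(y-24,y+25,4):print(r," ".join("%02x%02x%02x"%tuple(f[r,q]) for q in range(x-24,x+26,4)))
print("cols",x-24)
E
```

```text
20.45 [ 0.48974904 -0.19652487  0.21657704] 13.807226474708171 [-0.07940035 -0.01262551 -0.91702239]
ring bed [0.02390058 0.00153535 0.012     ]
ring [ 0.52963858 -0.18976634  0.08079836]
side [([342.9, 148.6, 370.9, 214.8], 0.95)] ring px [343.8 217.8] [([354, 205, 1, 1, 1], [354.0, 205.0])]
14 extent [347.5 141.8] [383.8 215.8] tip [350.  214.1]
18 extent [343.5 141.9] [384.9 215.1] tip [345.9 213.4]
22 extent [339.5 142. ] [385.8 214.2] tip [341.9 212.4]
scene [([290.8, 150.8, 299.7, 189.4], 0.69), ([279.0, 144.0, 297.3, 198.2], 0.58)] ring px [296.4 203.2] [([280, 185, 11, 21, 114], [284.6, 194.5])]
14 extent [271.8 144.7] [294.  201.9] tip [292.  200.4]
18 extent [271.1 145. ] [296.5 199.8] tip [294.5 198.3]
22 extent [270.4 145.4] [298.9 197.6] tip [296.9 196. ]
tip px [316.43490674 235.30828055] stem end [316.45853459 237.22957923] ring [314.10215198 230.91899431]
[([300, 155, 21, 19, 214], [308.3, 163.0]), ([304, 221, 21, 12, 71], [314.5, 224.7]), ([350, 161, 15, 6, 30], [358.1, 163.3])] [([260, 120, 120, 165, 7759], [326.0, 185.0]), ([290, 239, 53, 77, 1601], [316.0, 269.5])
[... 588 characters left out ...]
9aa9b cecfbc cdcebd cdcebe
235 feffff feffff adb5bc 242324 292828 292829 292828 282728 292828 252425 6f7067 cecebe cdcebd
239 feffff fcfefe 2e2a28 50311f 50311e 50311e 51311f 51321f 50301e 50311f 312a28 b2b3a4 cecfbe
243 feffff 4f5356 6d3919 6d3819 6d3817 6d3919 6d3a19 6d3918 6d3a19 6d3a18 6e391a 3a3936 cfd0be
247 90979d 432b21 6d3919 6e3b1a 6d3a18 6d3a19 6d3a19 6d3918 6d3918 6d3a19 6d3918 472f24 5b5b55
251 161618 6a371a 6a3818 16100f 171411 181212 171110 191312 181311 181312 6a3818 693718 161719
255 181819 6c3818 542d16 0c0e10 0e0f11 101011 0d0f10 0f1112 0d0e10 0d0f10 492814 6d3a19 1b1817
259 3d2318 6d3918 342217 251e1b 241d1b 251e1c 261e1b 231c19 251d1a 241d1a 2b1e19 6d3919 3f2517
cols 292
```

```bash
python3 - <<'E'
from h import *
c=manip.grab_frame("wrist");f=c["frame"].astype(int)
s=manip.state();T=rot(s);p=s["tool_pos"];print(s["time"],p)
g=f.sum(2)
for q in(312,314,316,318,320):print(q,g[224:242,q].tolist())
for r in(233,236,240,244,248):print(r,g[r,294:342].tolist())
for th in(16,17,18,19,20):
    a=np.radians(th);G=p+[0,0,-.006];M=T@np.array([[np.cos(a),0,-np.sin(a)],[0,1,0],[np.sin(a),0,np.cos(a)]])
    e=lambda L,r:np.array([P(c,G+M@np.array([r*np.cos(t),r*np.sin(t),L])) for t in np.arange(0,6.3,.05)])
    print(th,"collar top rows",e(.052,.015)[:,1].min().round(1),e(.06,.015)[:,1].min().round(1),"grip low-end edge",P(c,G+M@np.array([.011,0,.052])).round(1),P(c,G+M@np.array([.011,0,-.03])).round(1),"tip",P(c,G+M[:,2]*.122).round(1),"tip+15",P(c,G+M[:,2]*.137).round(1))
E
```

```text
20.75 [ 0.49065387 -0.19797986  0.21878075]
312 [698, 755, 759, 764, 762, 431, 106, 91, 116, 122, 121, 120, 117, 110, 136, 162, 186, 190]
314 [598, 620, 666, 748, 660, 246, 71, 103, 121, 124, 124, 121, 116, 111, 136, 162, 185, 190]
316 [566, 614, 616, 583, 330, 111, 87, 115, 121, 118, 119, 122, 122, 117, 138, 159, 186, 191]
318 [389, 565, 610, 596, 456, 168, 72, 107, 121, 122, 120, 121, 120, 125, 139, 161, 187, 192]
320 [271, 331, 464, 551, 556, 236, 73, 94, 116, 120, 121, 122, 115, 125, 141, 162, 189, 191]
233 [764, 764, 764, 764, 764, 764, 764, 763, 744, 505, 188, 84, 101, 114, 117, 119, 119, 119, 122, 122, 124, 121, 118, 122, 122, 124, 120, 122, 121, 121, 118, 113, 106, 90, 114, 259, 442, 558, 588, 599, 601, 603, 602, 603, 603, 601, 603, 600]
236 [764, 764, 764, 761, 705, 509, 227, 92, 90, 103, 115, 117, 120, 117, 120, 118, 118, 117, 117, 118, 116, 119, 122, 120, 120, 120, 115, 121, 121, 123, 121, 123, 122, 119, 122, 112, 95, 90, 133, 244, 427, 571, 600, 600, 603, 603, 600, 603]
240 [764, 764, 743, 413, 160, 144, 160, 169, 183, 186, 188, 186, 186, 187, 186, 189, 186, 188, 186, 188
[... 505 characters left out ...]
, 190, 194, 192, 192, 190, 190, 193, 192, 188, 191, 188, 191, 189, 193, 192, 190, 190, 191, 186, 170, 127, 95, 89, 92, 95]
16 collar top rows 219.7 218.7 grip low-end edge [316.6 226. ] [317.  246.4] tip [316.5 230.9] tip+15 [316.5 229. ]
17 collar top rows 221.1 220.3 grip low-end edge [316.6 227.4] [317. 245.] tip [316.5 233.5] tip+15 [316.5 231.7]
18 collar top rows 222.5 221.9 grip low-end edge [316.6 228.8] [317.  243.6] tip [316.5 236. ] tip+15 [316.5 234.4]
19 collar top rows 223.9 223.4 grip low-end edge [316.6 230.2] [317.  242.2] tip [316.5 238.5] tip+15 [316.5 237.1]
20 collar top rows 225.3 225.0 grip low-end edge [316.6 231.6] [317.  240.9] tip [316.5 241.1] tip+15 [316.5 239.8]
```

```bash
python3 - <<'E'
from h import *
c8=dict(np.load("c8.npz"));f=c8["frame"].astype(int)
print("w8 col316",[(r,f[r,316].tolist()) for r in range(176,230,1)])
for h in(.072,.08,.085,.09,.1,.14,.15,.162):print(h,P(c8,(.5142-.011,.0067,h)).round(1),end=" ")
print("collar top front",P(c8,(.5142-.015,.0067,.08)),"bottom",P(c8,(.5142-.015,.0067,.072)))
c=manip.grab_frame("wrist");np.savez("c12.npz",**{k:np.array(c[k]) for k in c});f=c["frame"].astype(int)
print("now col316",[(r,f[r,316].tolist()) for r in range(226,330,2)])
for r in(256,270,285,300):print(r,f[r,280:356:3].sum(1).tolist())
E
```

```text
w8 col316 [(176, [46, 34, 24]), (177, [20, 20, 21]), (178, [32, 33, 34]), (179, [36, 37, 38]), (180, [37, 36, 36]), (181, [52, 37, 29]), (182, [70, 41, 24]), (183, [60, 38, 23]), (184, [70, 40, 23]), (185, [101, 52, 22]), (186, [104, 54, 22]), (187, [104, 54, 22]), (188, [103, 53, 20]), (189, [104, 53, 22]), (190, [104, 54, 21]), (191, [105, 55, 22]), (192, [104, 54, 21]), (193, [103, 53, 21]), (194, [95, 49, 20]), (195, [36, 21, 15]), (196, [13, 14, 14]), (197, [13, 15, 16]), (198, [13, 15, 16]), (199, [14, 16, 16]), (200, [18, 17, 17]), (201, [48, 31, 25]), (202, [102, 53, 23]), (203, [119, 61, 25]), (204, [142, 73, 31]), (205, [155, 80, 34]), (206, [156, 82, 36]), (207, [84, 47, 25]), (208, [30, 23, 21]), (209, [23, 24, 26]), (210, [31, 32, 33]), (211, [32, 33, 34]), (212, [32, 33, 35]), (213, [33, 34, 35]), (214, [32, 32, 34]), (215, [31, 32, 33]), (216, [31, 32, 33]), (217, [33, 34, 35]), (218, [31, 32, 33]), (219, [31, 31, 33]), (220, [30, 31, 32]), (221, [30, 31, 32]), (222, [29, 30, 31]), (223, [29, 30, 30]), (224, [28, 28, 29]), (225, [30, 27, 29]), (226, [64, 37, 26]), (227
[... 1254 characters left out ...]
[117, 66, 33]), (316, [194, 219, 114]), (318, [194, 223, 118]), (320, [194, 224, 119]), (322, [194, 224, 119]), (324, [194, 224, 118]), (326, [195, 224, 119]), (328, [196, 224, 120])]
256 [279, 281, 277, 76, 73, 188, 188, 64, 45, 50, 51, 44, 48, 44, 45, 50, 48, 61, 193, 189, 72, 76, 277, 280, 280, 282]
270 [280, 280, 99, 106, 295, 335, 320, 201, 201, 201, 200, 202, 203, 202, 201, 202, 201, 205, 286, 338, 305, 122, 92, 280, 282, 280]
285 [281, 123, 72, 103, 296, 134, 100, 114, 119, 118, 117, 120, 119, 121, 121, 120, 122, 127, 112, 122, 311, 120, 71, 110, 280, 280]
300 [84, 123, 124, 103, 295, 133, 97, 119, 115, 115, 115, 120, 121, 121, 120, 124, 124, 127, 111, 121, 312, 121, 122, 128, 79, 82]
```

```bash
cat > pf.py <<'E'
from h import *
def probefit(c,p,T,rows,z0=.060,verbose=1):
    # probe frame: x toward robot side (tool +x), z up; w8-effective points
    pts=np.array([(.015,.008),(.011,.0282),(.011,.065),(.011,.0847),(-.0095,.090)])
    def model(v):
        th,dx,L=v;a=np.radians(th);up=T@np.array([np.sin(a),0,-np.cos(a)]);fr=T@np.array([np.cos(a),0,np.sin(a)]);O=p+T@np.array([dx,0,.006])-up*L
        return np.array([P(c,O+fr*x+up*z)[1] for x,z in pts]),O,up,fr
    r=least_squares(lambda v:np.r_[model(v)[0]-rows,(v[2]-z0)/.001],[18,0,z0],x_scale=[1,.001,.001])
    m,O,up,fr=model(r.x);print("tilt,dx,L",r.x.round(4),"res",(m-rows).round(1),"tip",(O-.062*up).round(4),P(c,O-.062*up).round(1));return O-.062*up,up
E
python3 - <<'E'
from pf import *
c8=dict(np.load("c8.npz"))
T0=pose(0,0,4.67)[0]@np.diag([-1,1,-1.]);
probefit(c8,np.array([.5142,.0067,.138]),T0,np.array([176.5,184.7,194.8,201.2,226.7]))
c=dict(np.load("c12.npz"));s=manip.state();print(s["time"],s["tool_pos"])
for e in(0,.002):probefit(c,s["tool_pos"],rot(s),np.array([228.3,239,250.2,260,314]),.060)
E
```

```text
tilt,dx,L [-0.0915 -0.0003  0.06  ] res [-0.1  0.1  0.2  0.2 -0.4] tip [0.5143 0.0067 0.01  ] [316.2 175.5]
20.8 [ 0.49059137 -0.19804523  0.21872013]
tilt,dx,L [ 1.51291e+01 -6.50000e-03  5.99000e-02] res [-0.3  0.   0.7 -0.2 -0.3] tip [ 0.5279 -0.189   0.0951] [316.5 235.9]
tilt,dx,L [ 1.51291e+01 -6.50000e-03  5.99000e-02] res [-0.3  0.   0.7 -0.2 -0.3] tip [ 0.5279 -0.189   0.0951] [316.5 235.9]
```

>>> {"name": "arm_command", "arguments": {"moves": [[-1, [0, 0, -0.2], 0], [-1, [0, 0, -0.45], 0], [-1, [0, 0.1, -0.57], 0], [-1, [-0.1, 0.35, -0.57], 0], [-1, [-0.2, 0.6, -0.57], 0], [-1, [-0.3, 0.85, -0.57], 0], [-1, [-0.4, 1, -0.57], 0], [-1, [-0.4, 1, -0.57], 0]]}}

```text
time: 21.47
tool_pos: [0.5137, -0.0339, 0.3042]
tool_rot: [0.001, -0.122, 0.992, 0.001]
contact_force: [-0.3, -0.6, -1.3]
gripper_width: 0.244
grasp_force: 59.8
```

>>> {"name": "arm_command", "arguments": {"moves": [[-1, [-0.1, 0.15, 0], 0.012], [-1, [-0.21, 0.265, 0], 0.0257], [-1, [-0.21, 0.265, 0.2], 0.0257], [-1, [-0.21, 0.265, 0.4], 0.0257], [-1, [-0.21, 0.265, 0.4], 0.0257]]}}

```text
time: 21.88
tool_pos: [0.5309, 0.0085, 0.2369]
tool_rot: [-0.006, -0.039, 0.999, 0.001]
contact_force: [-1.6, 0.9, -3.2]
gripper_width: 0.246
grasp_force: 59.7
```

>>> {"name": "arm_command", "arguments": {"moves": [[-1, [0, 0, 0.2], 0], [-1, [0, 0, 0.4], 0], [-1, [0, 0, 0.5], 0], [-1, [0, 0, 0.5], 0], [-1, [0.03, 0, 0.5], 0], [-1, [0.05, 0, 0.5], 0], [-1, [0.05, 0, 0.5], 0]]}}

```text
time: 22.47
tool_pos: [0.5276, 0.007, 0.1714]
tool_rot: [0.002, -0.039, 0.999, -0.0]
contact_force: [0.1, 0.6, -1.3]
gripper_width: 0.243
grasp_force: 59.8
```

>>> {"name": "arm_command", "arguments": {"moves": [[-1, [0.015, 0, 0], 0], [-1, [0.03, 0, 0], 0], [-1, [0.03, 0, 0], 0]]}}

```text
time: 22.72
tool_pos: [0.5223, 0.007, 0.1696]
tool_rot: [0.001, -0.039, 0.999, -0.0]
contact_force: [-0.3, -0.8, -1.4]
gripper_width: 0.244
grasp_force: 59.8
```

>>> {"name": "arm_command", "arguments": {"moves": [[-1, [0.015, 0, 0], 0], [-1, [0.03, 0, 0], 0], [-1, [0.045, 0, 0], 0], [-1, [0.056, 0, 0], 0], [-1, [0.056, 0, 0], 0], [-1, [0.056, 0, 0], 0]]}}

```text
time: 23.22
tool_pos: [0.515, 0.0064, 0.1696]
tool_rot: [0.002, -0.039, 0.999, -0.0]
contact_force: [4.9, 1.1, -1.1]
gripper_width: 0.246
grasp_force: 59.8
```

>>> {"name": "arm_command", "arguments": {"moves": [[-1, [0, 0, -0.2], 0], [-1, [0, 0, -0.4], 0], [-1, [0, 0, -0.65], 0], [-1, [0, 0, -0.85], 0], [-1, [0, 0, -0.85], 0], [-1, [0, 0, -0.85], 0]]}}

```text
time: 23.72
tool_pos: [0.514, 0.0062, 0.2983]
tool_rot: [0.001, -0.039, 0.999, -0.0]
contact_force: [-0.7, -0.3, -1.9]
gripper_width: 0.247
grasp_force: 59.8
```

```bash
cat > ft.py <<'E'
from pf import *
c=manip.grab_frame("wrist");s=manip.state();T=rot(s);print(s["time"],s["tool_pos"],np.degrees(np.arctan2(-T[1,0],-T[0,0])),s["contact_force"])
np.savez("c13.npz",**{k:np.array(c[k]) for k in c})
f=c["frame"].astype(int);k=f[:,312:321].mean(1);R,G_,B=k.T;g=k.sum(1)
print([(r,k[r].round().astype(int).tolist()) for r in range(222,275,1)] if 0 else "")
o=(R-B)  # orangeness
def cross(a,b,lev,up):
    for r in range(a,b):
        if (o[r]<lev<=o[r+1]) if up else (o[r]>=lev>o[r+1]): return r+(o[r]-lev)/(o[r]-o[r+1])
a=cross(228,255,55,True);b=cross(int(a)+2,275,40,False);d=cross(int(b)+2,285,45,True);e=None
for r in range(330,285,-1):
    if f[r,312:321].sum(1).mean()<135: e=r+1.5;break
col=None
for r in range(int(a),215,-1):
    if g[r]>300: col=r+.5+(300-g[r])/(g[r+1]-g[r])-.5;break
print("rows",col,a,b,d,e)
probefit(c,s["tool_pos"],T,np.array([col if col else 0,a,b,d,e]))
E
python3 ft.py
```

```text
23.7667 [0.51311349 0.00637099 0.29583778] 4.480859135236217 [-0.64412715 -0.02029541 -1.21272076]

rows None 243.65860215053763 251.94604316546761 260.42175066312996 314.5
tilt,dx,L [-7.13159e+01  3.24000e-02  4.51000e-02] res [100.8 -92.8 -14.6  23.6 -29. ] tip [ 0.3797 -0.0041  0.2558] [317.1 -38.7]
```

```bash
python3 - <<'E'
import re
t=open("pf.py").read().replace("pts=np.array([(.015,.008),","pts=np.array([");open("pf.py","w").write(t)
t=open("ft.py").read().replace("np.array([col if col else 0,a,b,d,e])","np.array([a,b,d,e])");open("ft.py","w").write(t)
E
python3 ft.py; python3 - <<'E'
src=open("ft.py").read().replace('c=manip.grab_frame("wrist");','c=dict(np.load("c12.npz"));').replace('np.savez("c13.npz",**{k:np.array(c[k]) for k in c})','s=dict(s,tool_pos=np.array([.49059,-.19805,.21872]));T=pose(0,0,13.75)[0]@np.diag([-1,1,-1.])')
exec(src)
E
```

```text
23.8167 [0.51266423 0.0064403  0.29433908] 4.481941590512048 [-0.32377582 -0.30692825 -1.23865877]

rows None 243.66666666666666 251.94871794871796 260.40583554376656 314.5
tilt,dx,L [ 1.72556e+01 -9.00000e-03  5.97000e-02] res [-0.5  1.1  0.1 -0.7] tip [0.5571 0.01   0.1719] [316.7 242.5]
23.8167 [0.51266423 0.0064403  0.29433908] 4.481941590512048 [-0.32377582 -0.30692825 -1.23865877]

rows 228.58372641509433 239.17437722419928 250.13005780346822 259.9373134328358 314.5
tilt,dx,L [ 1.49652e+01 -6.50000e-03  5.98000e-02] res [-0.3  0.8  0.1 -0.5] tip [ 0.5274 -0.189   0.0951] [316.6 235.3]
```

>>> {"name": "arm_command", "arguments": {"moves": [[-1, [0.25, 0, 0], 0], [-1, [0.305, -0.25, 0], 0], [-1, [0.305, -0.5, 0], 0], [-1, [0.305, -0.75, 0], 0], [-1, [0.305, -1, 0], 0], [-1, [0.305, -1, 0], 0]]}}

```text
time: 24.32
tool_pos: [0.4783, -0.1514, 0.2929]
tool_rot: [-0.003, -0.036, 0.999, -0.0]
contact_force: [-0.7, -0.5, -0.9]
gripper_width: 0.25
grasp_force: 60.0
```

>>> {"name": "arm_command", "arguments": {"moves": [[-1, [0, -0.2, 0], -0.012], [-1, [0, -0.365, 0], -0.025], [-1, [0, -0.365, 0.15], -0.025], [-1, [0, -0.365, 0.3], -0.025], [-1, [0, -0.365, 0.4], -0.025], [-1, [0, -0.365, 0.45], -0.025], [-1, [0, -0.365, 0.45], -0.025]]}}

```text
time: 24.9
tool_pos: [0.4821, -0.1999, 0.2241]
tool_rot: [-0.003, -0.117, 0.993, 0.003]
contact_force: [-1.1, -0.8, -0.6]
gripper_width: 0.248
grasp_force: 60.1
```

```bash
cat >> ft.py <<'E'
tip,up=probefit(c,s["tool_pos"],T,np.array([a,b,d,e]))
print("ring blob",blob(c,(0,110,80),(8,255,255),(285,195,350,262))[0][:2],"pred",P(c,(.530,-.190,.0808)).round(1))
n=np.array([-.3005,-.0721,.951]);ring=np.array([.530,-.190,.0808]);dl=tip-ring;print("gap along n mm",dl@n*1e3,"uphill",dl@np.array([.951*.9724,.951*.2334,.309])*1e3,"lat",dl@np.array([-.2334,.9724,0])*1e3)
print("tool-frame shift to 0 gap:",(T.T@(-dl)/.15).round(4),"n in tool",(T.T@n).round(3))
E
python3 ft.py
```

```text
24.95 [ 0.48309922 -0.20038072  0.22635575] 13.497883897578522 [ 0.30627787 -0.28421817 -0.0679019 ]

rows 229.8092485549133 228.55505617977528 232.84246575342465 243.28813559322035 314.5
tilt,dx,L [1.25978e+01 2.80000e-03 5.57000e-02] res [-2.6  5.9  5.2 -8.7] tip [ 0.5048 -0.1948  0.1054] [315.3 222.3]
tilt,dx,L [1.25978e+01 2.80000e-03 5.57000e-02] res [-2.6  5.9  5.2 -8.7] tip [ 0.5048 -0.1948  0.1054] [315.3 222.3]
ring blob [([304, 229, 19, 10, 54], [313.1, 232.1]), ([347, 202, 2, 5, 7], [347.3, 204.1])] pred [313.9 239.1]
gap along n mm 31.307241848199634 uphill -16.723497897895893 lat 1.2549718165957646
tool-frame shift to 0 gap: [-0.1711 -0.0089  0.1634] n in tool [ 0.312  0.003 -0.95 ]
```

```bash
sed -i 's/cross(228,255/cross(240,258/' ft.py; python3 ft.py
```

```text
25.0 [ 0.48393071 -0.20085893  0.2281305 ] 13.501680360793937 [ 0.17219006 -0.38418771 -1.56127997]

rows 234.3681506849315 243.49264705882354 252.09821428571428 260.293427230047 314.5
tilt,dx,L [ 1.74467e+01 -6.10000e-03  6.00000e-02] res [-0.3  0.6 -0.4  0. ] tip [ 0.5253 -0.1908  0.1057] [315.5 243.4]
tilt,dx,L [ 1.74467e+01 -6.10000e-03  6.00000e-02] res [-0.3  0.6 -0.4  0. ] tip [ 0.5253 -0.1908  0.1057] [315.5 243.4]
ring blob [([305, 227, 20, 11, 62], [315.1, 230.5]), ([348, 200, 2, 7, 9], [348.2, 202.8])] pred [315.1 236.9]
gap along n mm 25.154388561573636 uphill 3.142323878427529 lat 0.3306341011436319
tool-frame shift to 0 gap: [-0.0321 -0.0024  0.1659] n in tool [ 0.31   0.001 -0.951]
```

```bash
sed -i 's/^c=manip.grab_frame("wrist");s=manip.state();/for _ in range(4):manip.grab_frame("side")\ns=manip.state();c=manip.grab_frame("wrist");/' ft.py; python3 ft.py
```

```text
25.2 [ 0.4848246  -0.20151175  0.23013494] 13.495483062951527 [ 0.09714413  0.35847007 -1.10634505]

rows 234.40228478172173 243.50122249388752 252.0960960960961 260.293427230047 314.5
tilt,dx,L [ 1.73185e+01 -7.70000e-03  5.98000e-02] res [-0.4  0.8 -0.1 -0.4] tip [ 0.5278 -0.1914  0.1079] [316.6 242.8]
tilt,dx,L [ 1.73185e+01 -7.70000e-03  5.98000e-02] res [-0.4  0.8 -0.1 -0.4] tip [ 0.5278 -0.1914  0.1079] [316.6 242.8]
ring blob [([307, 223, 21, 14, 79], [317.9, 228.0]), ([349, 237, 1, 2, 2], [349.0, 237.5])] pred [317.5 233. ]
gap along n mm 26.52697651646665 uphill 6.050572849612986 lat -0.847238596569153
tool-frame shift to 0 gap: [-0.016   0.0059  0.1807] n in tool [ 0.308 -0.002 -0.951]
```

>>> {"name": "arm_command", "arguments": {"moves": [[-1, [0, 0.007, 0.05], 0], [-1, [0, 0.007, 0.1], 0], [-1, [-0.005, 0.007, 0.13], 0], [-1, [-0.01, 0.007, 0.15], 0], [-1, [-0.01, 0.007, 0.16], 0], [-1, [-0.01, 0.007, 0.16], 0], [-1, [-0.01, 0.007, 0.16], 0], [-1, [-0.01, 0.007, 0.16], 0]]}}

```text
time: 25.92
tool_pos: [0.4856, -0.2, 0.205]
tool_rot: [0.0, -0.117, 0.993, -0.0]
contact_force: [-0.2, -0.5, -0.7]
gripper_width: 0.249
grasp_force: 60.2
```

```bash
python3 ft.py
```

```text
26.1167 [ 0.48555846 -0.20003587  0.20497396] 13.47962561125414 [-0.27003904 -0.63892641 -1.8026403 ]

rows 233.07032457496135 243.48192771084337 252.11572700296736 260.27777777777777 313.5
tilt,dx,L [ 1.75286e+01 -7.70000e-03  6.00000e-02] res [-0.3  0.6 -0.4  0.1] tip [ 0.5288 -0.1897  0.0826] [316.6 243.3]
tilt,dx,L [ 1.75286e+01 -7.70000e-03  6.00000e-02] res [-0.3  0.6 -0.4  0.1] tip [ 0.5288 -0.1897  0.0826] [316.6 243.3]
ring blob [([309, 233, 13, 3, 19], [314.4, 233.7])] pred [315.9 243.5]
gap along n mm 2.0630918285930475 uphill -0.4690108071187259 lat 0.5526192143161599
tool-frame shift to 0 gap: [-0.0072 -0.0037  0.0121] n in tool [ 0.309 -0.    -0.951]
```

>>> {"name": "arm_command", "arguments": {"moves": [[-1, [-0.002, -0.002, 0.006], 0], [-1, [-0.004, -0.002, 0.0127], 0], [-1, [-0.004, -0.002, 0.0127], 0], [-1, [-0.004, -0.002, 0.0127], 0]]}}

```text
time: 26.5
tool_pos: [0.4861, -0.2001, 0.2026]
tool_rot: [-0.0, -0.117, 0.993, 0.0]
contact_force: [-0.8, -0.6, -1.0]
gripper_width: 0.249
grasp_force: 60.2
```

>>> {"name": "arm_command", "arguments": {"moves": [[-1, [-0.002, 0, 0.006], 0], [-1, [-0.004, 0, 0.0127], 0], [-1, [-0.004, 0, 0.0127], 0], [-1, [-0.004, 0, 0.0127], 0]]}}

```text
time: 26.83
tool_pos: [0.4867, -0.2, 0.201]
tool_rot: [-0.0, -0.117, 0.993, -0.0]
contact_force: [-1.7, 0.4, 0.2]
gripper_width: 0.25
grasp_force: 60.4
```

```bash
cat > fr.py <<'E'
from h import *
F=[];Z=[]
for _ in range(12):
    s=manip.state();F.append(s["contact_force"]);Z.append(s["tool_pos"]);manip.grab_frame("side")
F=np.array(F);n=np.array([-.3005,-.0721,.951]);f=F.mean(0)-[0,0,-1.3];print(s["time"],F.mean(0),F.std(0),"along n",f@n,np.mean(Z,0))
E
python3 fr.py
```

```text
27.3833 [-0.89520401  0.15399032  0.42652316] [0.62694241 0.29688327 0.88725434] along n 1.8998296280527336 [ 0.4867076  -0.19998719  0.20096623]
```

>>> {"name": "arm_command", "arguments": {"moves": [[-1, [-0.002, 0, 0.006], 0], [-1, [-0.004, 0, 0.0127], 0], [-1, [-0.0062, 0, 0.019], 0], [-1, [-0.0062, 0, 0.019], 0], [-1, [-0.0062, 0, 0.019], 0], [-1, [-0.0062, 0, 0.019], 0]]}}

```text
time: 27.93
tool_pos: [0.4876, -0.1998, 0.1982]
tool_rot: [0.0, -0.117, 0.993, -0.0]
contact_force: [-1.0, -0.2, 2.8]
gripper_width: 0.242
grasp_force: 60.6
```

```bash
python3 fr.py; python3 ft.py; python3 fr.py
```

```text
28.4833 [-1.28997198  0.28188178  1.96360601] [0.37391086 0.55442378 0.56448759] along n 3.471002222280064 [ 0.48761712 -0.19978774  0.1980923 ]
28.7333 [ 0.48761861 -0.19977673  0.19803771] 13.48230357770204 [-1.40695747 -0.09771435  1.76217718]

rows 233.61036036036037 243.47857142857143 252.11209439528022 260.2708333333333 313.5
tilt,dx,L [ 1.75272e+01 -7.60000e-03  6.00000e-02] res [-0.3  0.6 -0.4  0.1] tip [ 0.5308 -0.1894  0.0757] [316.6 243.3]
tilt,dx,L [ 1.75272e+01 -7.60000e-03  6.00000e-02] res [-0.3  0.6 -0.4  0.1] tip [ 0.5308 -0.1894  0.0757] [316.6 243.3]
ring blob [([312, 234, 3, 1, 3], [313.0, 234.0])] pred [316.2 244.8]
gap along n mm -5.162074832690871 uphill -0.7201197858514115 lat 0.35732419229027723
tool-frame shift to 0 gap: [ 0.0061 -0.0024 -0.0342] n in tool [ 0.309 -0.    -0.951]
29.3333 [-1.00949317e+00  2.05794323e-03  2.26059645e+00] [0.57322619 0.54999484 0.51569585] along n 3.6893315449665147 [ 0.48760636 -0.19976875  0.1980202 ]
```

```bash
python3 -c "
from plant import manip
print(manip.job_done())"
```

```text
the job is handed in; nothing more can be done
None
```

The job is handed in at about 29 s: the tile lies flat and square on the rest with its smeared end at the lip. The probe is held about 17.5° over on the 18° slope, its tip within about 1 mm of the ring centre and pressed about 5 mm in (roughly 3.5 N); I never moved the jar or bowl, but did not re-check them at the end.

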